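# Third hand for the lab stand: rod in, foot pressed on the sprung fence

### The job

Stand the longer of the two steel rods upright in the socket of the grey stand foot, fully down, then slide the foot flat along the bench until its broad front face meets, square and centred, the sprung plate of the fence, and press until the plate's pointer stands between the two raised marks, so that a colleague can drive the clamp screw through the fence. Press steadily, never pushing the plate back to its stop, and finish while still holding the foot pressed there; do not let go. Leave the shorter rod and the other things on the bench where they are.

Things in the scene. Friction and masses are not known exactly. Their poses are not given: they have to be found in the camera images.
- long_rod: The longer steel rod, 14 mm in diameter, 160 mm long, about 120 g, slim dark ring 22 mm below its domed top end. Origin: centre of its lower end; z runs along the rod to the domed top. It starts leaning 30 degrees from vertical in an open V-shaped white rest (rest 110 x 80 mm, its V covers the lowest 62 mm of the rod on the underside of the lean); its top leans roughly towards the robot. Draw it out along its own axis.
- short_rod: The shorter steel rod, 14 mm in diameter, 105 mm long, in another rest of the same kind; same origin and axes. Not to be used. The two rests change places.
- foot: Loose grey metal stand foot, about 0.5 kg, lying flat on the bench. Front block 60 (x) x 64 (y) x 45 mm high with a round socket in its top; behind it (-x) a tongue 75 mm long, 28 mm wide (y), 40 mm high, meant for gripping. Origin: on the underside, below the socket's axis, at the middle of the front block, so the flat front face is at x = +30 mm, the tongue runs from x = -30 to -105 mm; z up, x towards the fence.
- foot_socket (a point): Middle of the socket's floor, 10 mm above the foot's underside. The socket is 16 mm in diameter, 35 mm deep, open at the top (45 mm above the bench) with a small chamfer. A rod fully down has its lower end here.
- fence: Fixed aluminium fence on the bench. Origin: at bench height, below the middle of the plate's resting front face; x is the pressing direction (away from the robot, into the fence), y is along the plate, z up. The steel plate is 110 mm wide (y) and 42 mm tall (5 to 47 mm above the bench), with a screw window in its middle; its face looks to -x. On the +y side an arm (y = 71 to 93 mm, top 50 mm high) carries two raised marks, 14 mm apart.
- fence_plate (a joint): How far the plate is pushed back in the fence's +x direction, m: 0 at rest, stop at 0.040. A spring pushes back with 4 N at 0 plus 0.35 N per mm. The dark pointer on the plate's top points at the first raised mark at 0.012 (8 N) and at the second at 0.026 (13 N); midway is 0.019 (about 10.7 N).
- hex_driver: Bystander: black-handled screwdriver, 170 mm, lying beside the fence. Origin near its middle, on the bench.
- marker: Bystander: white marker pen with dark cap, 130 mm long, 16 mm thick, lying on the bench. Origin on its underside.
- reagent_bottle: Bystander: white bottle, 48 mm in diameter, 85 mm high. Origin: centre of its underside.
- amber_jar: Bystander: amber jar, 56 mm in diameter, 65 mm high. Origin: centre of its underside.
- beaker: Bystander: white plastic beaker, 60 mm in diameter, 75 mm high. Origin: centre of its underside.
- tip_box: Bystander: dark blue box, 85 x 120 x 55 mm. Origin: centre of its underside.

How it is judged:
By the outcome, as a careful person would: the job done as asked, in the order asked, and still so for the second after the job is handed in, while the arm keeps its last pose, push and grip.
It also fails if it takes over 64 s, if anything falls off the work surface, if the arm or the gripper's body presses on something with over 40 N, if the wrist force passes 120 N, or if a joint passes its speed limit or range.

### The arm

A 6-joint arm with a two-finger parallel gripper is mounted at the origin on the work surface. World frame = base frame: x ahead of the robot, y to its left, z up, the work surface at z = 0. Lengths are in m, angles in rad, forces in N, time in s.
With the tool pointing down it reaches from about 0.25 to 0.775 m from the base axis. Payload 4 kg.
Tool frame: the origin (TCP) lies at the very end of the fingers, on their centre line; the grasp point (between the pads) lies 19 mm behind it (robot.grip_point_offset is the distance from the TCP to the grasp point, in m); z points along the fingers, x is the direction in which the jaws open and shut, and the axes are right-handed (so a half turn about z gives the same grasp; the last joint's range is limited). The gripper opens to 94 mm and grips with 3 to 60 N. Pads are 16 mm wide; open, the fingers measure 119 mm over their backs; the gripper's body (75 mm by 177 mm) begins 78 mm behind the grasp point.
Start: joints at [-1.399, 0.087, 1.371, -0, 1.684, -0.103], TCP at [0.149, -0.529, 0.206] pointing down, gripper open.
Joint ranges: [-3.1, 3.1], [-0.76, 2.03], [0.27, 2.55], [-1.08, 4.22], [0.17, 2.65], [-2.57, 2.57]. Speed limits (rad/s): [2.79, 2.79, 3.14, 3.14, 3.14, 3.14].

### API

Orientations are given as [roll, pitch, yaw] about the fixed x, y, z axes, in that order (R = Rz(yaw) Ry(pitch) Rx(roll)).
In Python, from bench import robot gives the robot as it stands.
- The arm moves only by the shell command python3 -m inch 'ROWS'. ROWS is text: rows parted by semicolons, each of 5 numbers parted by spaces: the shift along the tool's x, y, z in cm, then the turn about the tool's z in rad, then the closure, from 0 (fully open) to 1 (shut). In form: tx ty tz spin claw; .... A call has 1 to 20 rows; each row is the pose to reach, as a shift and turn from the pose measured when the call began, along the tool's axes at that moment; what a row does not reach only later rows make up. A row lasts 1/12 s, in which the tool goes at most 41.7 mm and 7.16 degrees, less where a joint would pass 70% of its speed; a pose out of reach is approached as far as the arm can. A call with a gripper value outside its range is refused whole. The fingers move at their own pace and stop on an object; the grip force is fixed at half the most. Time passes only in rows, so rows that repeat a pose let the fingers close. It gives the time, the measured TCP pose, the force and the opening at its end, in the units of the state.
- robot.get_obs(): the state, without advancing time (a new reading comes with each control period).
- robot.snapshot(name): name is "side" or "top"; returns (picture, depth): 480x640x3 uint8, blue, green, red; 480x640 float32, m along the optical axis (not along the pixel's ray), 0 where there is no reading.
- robot.camera_info(name): a dict with "K" (3x3 intrinsics, pixels), "extrinsics" (4x4, takes a point from world to camera coordinates). Camera axes: x right, y down, z forward; pixel columns grow to the right and rows downward; lengths in m; the calibration is good to about 2 mm. A picture is of the moment at which its call begins. camera_info takes no time and is no camera call.
- robot.close_job(): hands the job in, once; it reports no verdict.
The state is a dict: "time": time; "joint_positions": joint angles; "qvel": joint speeds; "joint_torque": joint torques, N m; "tool_pos": TCP position; "ee_rot": TCP orientation; "wrist_force": force on the tool from outside, world axes, zero at the start; "wrist_torque": the same for the moment, N m; "width": finger opening in m.
Only numpy, scipy, OpenCV 4.12 (cv2) and the standard library are available. Lean on these libraries where they do the work, as an engineer would, in place of code of your own. Each camera call takes 0.05 s, during which the arm holds its last target.

## Working session

There is one attempt and no reset: what is moved stays moved. The work goes in short steps, Python scripts to look and compute and a shell command to move; the robot and the scene stay as the last step left them, time stands still between calls to the robot, and variables do not carry over. Pictures are saved under pics/ and viewed, and the job is handed in when it is done.

```bash
ls; mkdir -p pics
python3 - <<'E'
from bench import robot
import cv2,numpy as np
o=robot.get_obs();print(o)
for n in("side","top"):
    p,d=robot.snapshot(n);cv2.imwrite(f"pics/{n}0.png",p);np.save(f"{n}0.npy",d)
    c=robot.camera_info(n);print(n,np.array(c["K"]).tolist(),np.array(c["extrinsics"]).round(4).tolist())
E
```

```text
pics
{'time': 0.0, 'joint_positions': array([-1.39909075e+00,  8.79547758e-02,  1.37223459e+00,  2.48989635e-05,
        1.68358029e+00, -1.03101700e-01]), 'qvel': array([ 0.00078446,  0.00046873, -0.00102546,  0.00075847,  0.00063428,
       -0.00077889]), 'joint_torque': array([ 3.04068162e-04, -3.40185106e+01, -3.02425790e+01,  7.16456026e-02,
        3.29014775e-02, -1.61985531e-04]), 'tool_pos': array([ 0.14915953, -0.52882945,  0.20431427]), 'ee_rot': array([-3.14134398e+00,  2.16289428e-03, -1.29598601e+00]), 'wrist_force': array([ 0.19722081,  0.37837795, -0.46533004]), 'wrist_torque': array([ 0.05193121,  0.0806041 , -0.06316443]), 'width': 0.0939238421259862}
side [[441.55542931988265, 0.0, 321.7351437811725], [0.0, 441.55542931988265, 233.46017454318917], [0.0, 0.0, 1.0]] [[0.9918, -0.1279, -0.0066, -0.53], [-0.0687, -0.4873, -0.8705, 0.0973], [0.1081, 0.8638, -0.4921, 0.9954], [0.0, 0.0, 0.0, 1.0]]
top [[549.9910134012846, 0.0, 316.48634727832024], [0.0, 549.9910134012846, 245.25698594123182], [0.0, 0.0, 1.0]] [[-0.0091, -0.9999, -0.0048, 0.0233], [-0.9766, 0.01, -0.2147, 0.5322], [0.2147, 0.0027, -0.9767, 1.2466], [0.0, 0.0, 0.0, 1.0]]
```

View pics/side0.png

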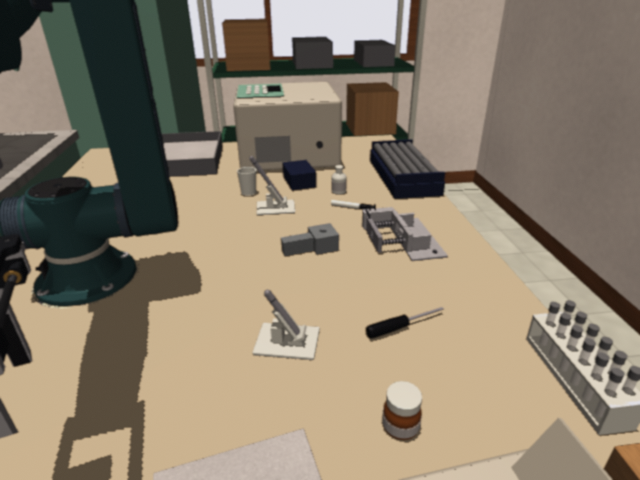

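View pics/top0.png

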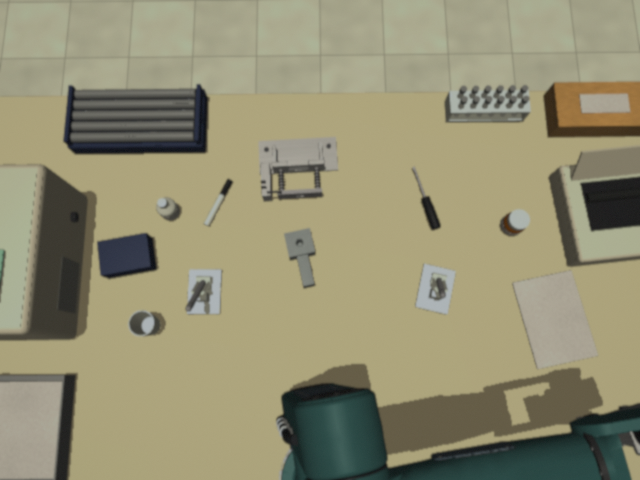

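The side view shows the foot at (310,240), the fence at (405,232), one rest at (275,205) and another at (287,340). In the top view the foot is at (300,255), the fence at (297,168), and the rests at (205,292) and (436,288). I'll enlarge these.

Run:
```python
import cv2,numpy as np
t=cv2.imread("pics/top0.png");s=cv2.imread("pics/side0.png")
def cr(i,x0,y0,w,h,k): return cv2.resize(i[y0:y0+h,x0:x0+w],None,fx=k,fy=k,interpolation=cv2.INTER_CUBIC)
cv2.imwrite("pics/c1.png",np.hstack([cr(t,175,255,65,70,6),cr(t,405,255,65,70,6)]))
cv2.imwrite("pics/c2.png",cr(t,240,130,120,165,4)[:,:][:660])
cv2.imwrite("pics/c3.png",np.hstack([cr(s,235,150,80,75,5),cr(s,245,285,80,75,5)]))
```

```text
(no output)
```

View pics/c1.png

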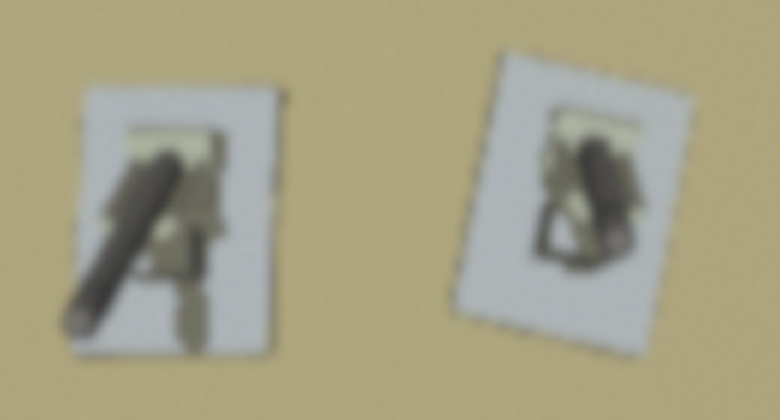

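View pics/c2.png

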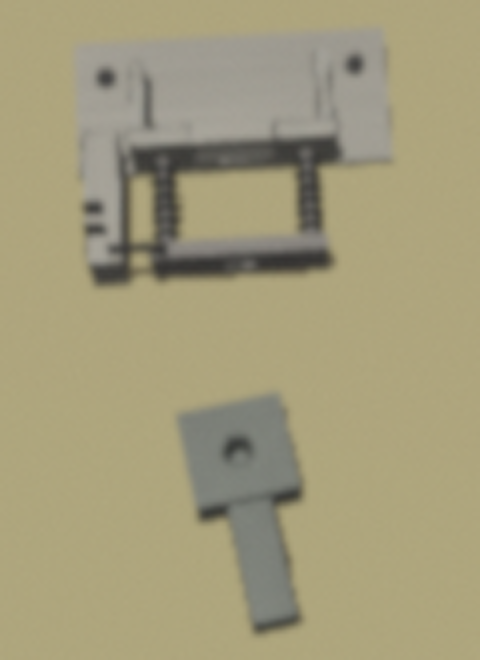

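View pics/c3.png

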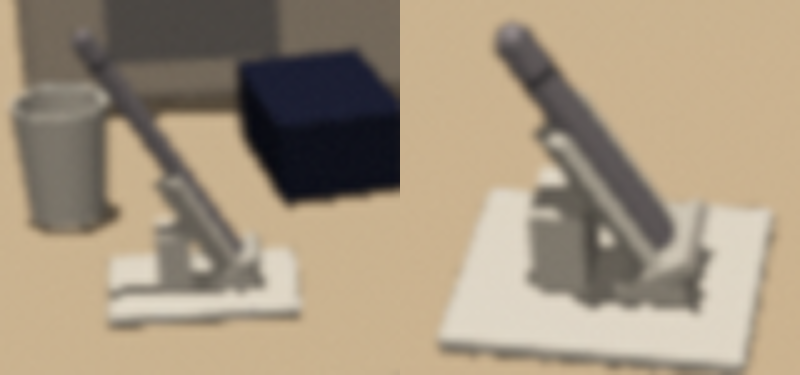

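```bash
cat > h.py <<'E'
import numpy as np,cv2
from scipy.optimize import least_squares
C={"side":(np.array([[441.55542931988265,0,321.7351437811725],[0,441.55542931988265,233.46017454318917],[0,0,1.]]),None),
"top":(np.array([[549.9910134012846,0,316.48634727832024],[0,549.9910134012846,245.25698594123182],[0,0,1.]]),None)}
from bench import robot
for n in C: C[n]=(np.array(robot.camera_info(n)["K"]),np.array(robot.camera_info(n)["extrinsics"]))
def proj(n,P):
    K,E=C[n];q=E[:3,:3]@np.asarray(P,float)+E[:3,3];q=K@q;return q[:2]/q[2]
def ray(n,u,v):
    K,E=C[n];d=E[:3,:3].T@np.linalg.solve(K,[u,v,1]);return -E[:3,:3].T@E[:3,3],d
def onz(n,u,v,z):
    o,d=ray(n,u,v);return o+d*(z-o[2])/d[2]
def tri(**k):
    A=np.zeros((3,3));b=np.zeros(3)
    for n,(u,v) in k.items():
        o,d=ray(n,u,v);d=d/np.linalg.norm(d);M=np.eye(3)-np.outer(d,d);A+=M;b+=M@o
    P=np.linalg.solve(A,b);return P,{n:(proj(n,P)-np.array(k[n])).round(1).tolist() for n in k}
def cloud(n,dep):
    K,E=C[n];v,u=np.mgrid[0:480,0:640];X=np.stack([(u-K[0,2])*dep/K[0,0],(v-K[1,2])*dep/K[1,1],dep],-1)
    return (X-E[:3,3])@E[:3,:3]
def crop(img,x0,y0,w,h,k,out):
    c=cv2.resize(img[y0:y0+h,x0:x0+w],None,fx=k,fy=k,interpolation=cv2.INTER_CUBIC);cv2.imwrite(out,c)
E
python3 - <<'E'
from h import *
np.set_printoptions(precision=4,suppress=True)
print(tri(top=(187.5,309),side=(251.6,158)));print(tri(top=(203.7,281.3),side=(283,199)))
print("short",tri(top=(405+617/6-65,255+238/6),side=(245+(512-400)/5,285+38/5)))
q=lambda a,b:(240+a/4,130+b/4)
print("rest corners",[onz("top",175+a/6,255+b/6,0.004)[:2] for a,b in((85,88),(280,88),(270,355),(75,355))])
print("foot top corners",[onz("top",*q(a,b),.045)[:2] for a,b in((178,412),(278,394),(300,490),(200,508))],"tongue end",[onz("top",*q(a,b),.04)[:2] for a,b in((253,625),(298,615))],"socket",onz("top",*q(238,447),.045))
print("plate top front edge",[onz("top",*q(a,b),.047)[:2] for a,b in((155,257),(330,247))],"arm front top",[onz("top",*q(a,b),.05)[:2] for a,b in((92,266),(128,264))],"marks",[onz("top",*q(a,b),.05)[:2] for a,b in((93,208),(95,229))],"pointer",onz("top",*q(112,247),.05))
for n in("top","side"):
    d=np.load(n+"0.npy");P=cloud(n,d)
    M=(d>0)&(P[...,0]>.3)&(P[...,0]<.5)&(P[...,1]>.1)&(P[...,1]<.35)&(P[...,2]>.075)&(P[...,2]<.2)
    v,u=np.nonzero(M);im=cv2.imread(f"pics/{n}0.png")
    Q=P[M];print(n,len(Q));
    for i in np.argsort(Q[:,2])[::-6][:30]:print(u[i],v[i],Q[i],im[v[i],u[i]])
E
```

```text
(array([0.3766, 0.2954, 0.1547]), {'top': [-0.1, -1.1], 'side': [-0.8, 0.2]})
(array([0.456 , 0.2894, 0.0279]), {'top': [-0.0, -1.1], 'side': [-0.9, 0.2]})
short (array([ 0.4063, -0.2625,  0.1097]), {'top': [-0.1, -0.4], 'side': [-0.5, 0.1]})
rest corners [array([0.4862, 0.3309]), array([0.4854, 0.2512]), array([0.3768, 0.2522]), array([0.3775, 0.3305])]
foot top corners [array([0.5663, 0.0949]), array([0.5768, 0.0347]), array([0.5176, 0.0219]), array([0.5072, 0.0816])] tongue end [array([0.4374, 0.0504]), array([0.4431, 0.0238])] socket [0.5443 0.0589 0.045 ]
plate top front edge [array([0.6633, 0.1092]), array([0.6686, 0.0023])] arm front top [array([0.6571, 0.1473]), array([0.6581, 0.1254])] marks [array([0.6941, 0.1471]), array([0.6806, 0.1458])] pointer [0.669  0.1352 0.05  ]
top 184
186 308 [0.375 0.295 0.169] [106 117 120]
189 310 [0.3712 0.2897 0.1638] [108 109 109]
189 307 [0.3777 0.2902 0.1629] [91 95 97]
186 307 [0.3779 0.2969 0.1616] [104 117 121]
188 305 [0.3823 0.2932 0.1597] [79 84 86]
189 311 [0.3697 0.2909 0.1583] [138 137 133]
190 305 [0.3828 0.29   0.1553] [66 69 7
[... 1594 characters left out ...]
 70 75]
258 170 [0.3938 0.2882 0.1219] [66 68 75]
263 171 [0.4074 0.287  0.1186] [78 81 87]
262 172 [0.4044 0.2866 0.116 ] [78 78 84]
259 173 [0.3959 0.2906 0.1119] [ 86 104 119]
260 174 [0.3984 0.2893 0.1093] [101 122 139]
263 176 [0.4064 0.281  0.1062] [75 80 88]
264 176 [0.4091 0.2877 0.1034] [74 74 80]
266 177 [0.4144 0.2889 0.0995] [83 85 91]
267 178 [0.417  0.2878 0.0968] [85 87 94]
265 180 [0.4111 0.2829 0.0932] [ 87 101 114]
268 180 [0.4194 0.2866 0.0911] [82 84 90]
265 181 [0.4108 0.289  0.0876] [108 132 150]
271 182 [0.4274 0.2861 0.0848] [105 120 134]
270 183 [0.4244 0.2876 0.0813] [82 84 89]
267 184 [0.4158 0.29   0.0778] [108 128 143]
270 185 [0.424  0.2872 0.0754] [108 116 122]
```

```bash
cat > to.py <<'E'
# usage: to.py x y z yaw -> shift in tool axes (cm) and spin
import sys;from h import *
from scipy.spatial.transform import Rotation as R
o=robot.get_obs();T=R.from_euler("xyz",o["ee_rot"]).as_matrix()
a=list(map(float,sys.argv[1:]))
print("t",o["time"],"pos",o["tool_pos"].round(4),"rpy",o["ee_rot"].round(4),"F",o["wrist_force"].round(1),"w",round(o["width"],4),"q",o["joint_positions"].round(2))
if a:
    d=T.T@(np.array(a[:3])-o["tool_pos"]);print("shift cm",(d*100).round(2),"n rows",int(np.ceil(np.linalg.norm(d)/.0417)))
    if len(a)>3: print("spin",round(-((a[3]-o["ee_rot"][2]+np.pi)%(2*np.pi)-np.pi),3))
E
python3 to.py 0.42 -0.25 0.28 1.5708
```

```text
t 0.1 pos [ 0.1491 -0.5289  0.2044] rpy [-3.1414e+00  2.0000e-03 -1.2960e+00] F [-0.3 -0.8  0.4] w 0.0942 q [-1.4   0.09  1.37 -0.    1.68 -0.1 ]
shift cm [-19.51 -33.64  -7.51] n rows 10
spin -2.867
```

```bash
python3 -m inch '-19.5 -33.6 -7.5 -1.4 0;-19.5 -33.6 -7.5 -1.4 0;-19.5 -33.6 -7.5 -1.4 0;-19.5 -33.6 -7.5 -1.4 0;-19.5 -33.6 -7.5 -1.4 0;-19.5 -33.6 -7.5 -1.4 0;-19.5 -33.6 -7.5 -1.4 0;-19.5 -33.6 -7.5 -1.4 0;-19.5 -33.6 -7.5 -1.4 0;-19.5 -33.6 -7.5 -1.4 0;-19.5 -33.6 -7.5 -1.4 0;-19.5 -33.6 -7.5 -1.4 0'; python3 to.py 0.392 0.291 0.24 1.5708
```

```text
time: 1.1
tool_pos: [0.4206, -0.2487, 0.2797]
ee_rot: [-3.139, 0.0, 0.112]
wrist_force: [0.5, -0.2, 0.4]
width: 0.0939
t 1.1 pos [ 0.4206 -0.2487  0.2797] rpy [-3.1393e+00  4.0000e-04  1.1210e-01] F [ 0.5 -0.2  0.4] w 0.0939 q [-0.65 -0.05  1.37  0.    1.83 -0.76]
shift cm [  3.2  -53.94   4.09] n rows 13
spin -1.459
```

```bash
python3 -m inch '3.2 -53.9 4.1 -1.46 0.5;3.2 -53.9 4.1 -1.46 0.5;3.2 -53.9 4.1 -1.46 0.5;3.2 -53.9 4.1 -1.46 0.5;3.2 -53.9 4.1 -1.46 0.5;3.2 -53.9 4.1 -1.46 0.5;3.2 -53.9 4.1 -1.46 0.5;3.2 -53.9 4.1 -1.46 0.5;3.2 -53.9 4.1 -1.46 0.5;3.2 -53.9 4.1 -1.46 0.5;3.2 -53.9 4.1 -1.46 0.5;3.2 -53.9 4.1 -1.46 0.5;3.2 -53.9 4.1 -1.46 0.5;3.2 -53.9 4.1 -1.46 0.5;3.2 -53.9 4.1 -1.46 0.5'; python3 to.py 0.391 0.291 0.105 1.5708
```

```text
time: 2.35
tool_pos: [0.391, 0.292, 0.2385]
ee_rot: [-3.138, -0.0, 1.576]
wrist_force: [0.4, -0.8, -0.2]
width: 0.047
t 2.35 pos [0.391  0.292  0.2385] rpy [-3.1384e+00 -5.0000e-04  1.5764e+00] F [ 0.4 -0.8 -0.2] w 0.047 q [ 0.52 -0.05  1.45  0.    1.75 -1.05]
shift cm [-0.11  0.04 13.35] n rows 4
spin 0.006
```

```bash
python3 -m inch '-0.1 0 4 0 0.5;-0.1 0 8 0 0.5;-0.1 0 11 0 0.5;-0.1 0 13 0 0.5;-0.1 0 13.4 0 0.5;-0.1 0 13.4 0 0.5'
python3 - <<'E'
from h import *
p,d=robot.snapshot("side");crop(p,200,80,130,150,4,"pics/s1.png")
p,d=robot.snapshot("top");crop(p,140,230,110,110,5,"pics/t1.png")
E
```

```text
time: 2.85
tool_pos: [0.39, 0.2891, 0.1032]
ee_rot: [-3.136, 0.002, 1.574]
wrist_force: [0.0, -0.9, -0.0]
width: 0.0473
```

View pics/s1.png

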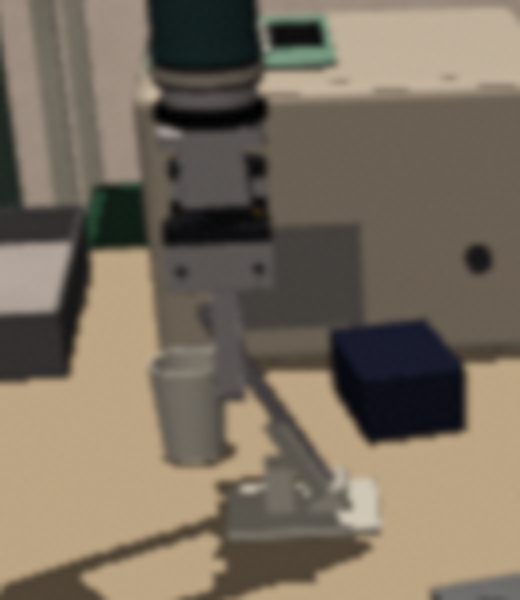

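View pics/t1.png

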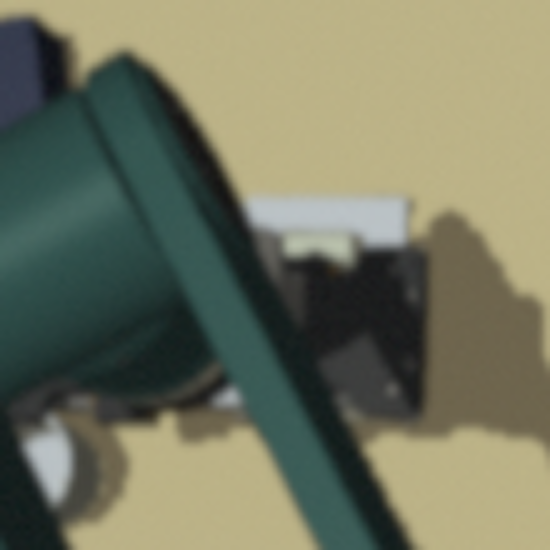

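Side view: the finger hides the rod at crop (235,360), so the rod passes between the fingers, and they are clear of the rest. The top view is mostly hidden by the arm. Closing.

```bash
python3 -m inch '0.1 0 0 0 0.75;0.1 0 0 0 0.8;0.1 0 0 0 0.85;0.1 0 0 0 0.9;0.1 0 0 0 1;0.1 0 0 0 1;0.1 0 0 0 1'; python3 to.py
```

```text
time: 3.53
tool_pos: [0.3919, 0.292, 0.1067]
ee_rot: [-3.141, -0.002, 1.575]
wrist_force: [-0.1, 0.5, 2.5]
width: 0.0136
t 3.5333 pos [0.3919 0.292  0.1067] rpy [-3.1414e+00 -2.1000e-03  1.5752e+00] F [-0.1  0.5  2.5] w 0.0136 q [ 0.52 -0.01  1.67  0.    1.48 -1.05]
```

```bash
python3 -m inch '0 -0.5 -0.87 0 1;0 -1 -1.73 0 1;0 -1.5 -2.6 0 1;0 -2 -3.46 0 1;0 -2.5 -4.33 0 1;0 -3 -5.2 0 1;0 -3.5 -6.06 0 1;0 -4 -6.93 0 1;0 -4.5 -7.8 0 1;0 -5 -8.66 0 1;0 -5 -8.66 0 1'; python3 to.py
python3 - <<'E'
from h import *
p,d=robot.snapshot("side");crop(p,200,60,130,150,4,"pics/s2.png")
E
```

```text
time: 4.45
tool_pos: [0.3419, 0.2922, 0.1958]
ee_rot: [3.139, -0.004, 1.576]
wrist_force: [-0.4, 0.9, -0.0]
width: 0.0134
t 4.45 pos [0.3419 0.2922 0.1958] rpy [ 3.1389 -0.0043  1.5758] F [-0.4  0.9 -0. ] w 0.0134 q [ 0.58 -0.14  1.61  0.    1.67 -1.  ]
```

View pics/s2.png

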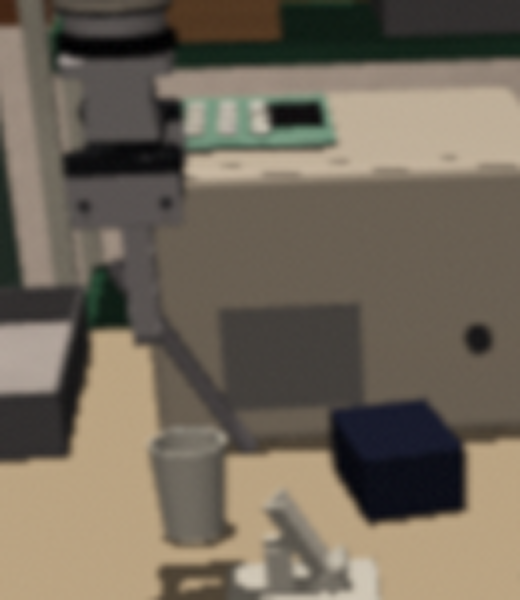

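The rod is held between the pads and kept its lean; its lower end is at about crop (245,448), clear of the rest. The tool can't be tilted, so I'll pivot the rod in the pads by pushing its lower end against the front face of the fixed fence arm.

```bash
python3 to.py 0.573 0.133 0.20 1.62;  python3 -c "
from h import *
print(proj('side',(.3419+.058,.292,.115)))"
```

```text
t 4.5 pos [0.3421 0.292  0.1947] rpy [ 3.1395 -0.0035  1.5756] F [ 0.2 -0.5 -0.4] w 0.0134 q [ 0.58 -0.14  1.61  0.    1.66 -1.  ]
shift cm [-16.01  23.01  -0.54] n rows 7
spin -0.044
[260.37208359 171.71186969]
```

```bash
python3 -m inch '-1.6 2.3 -0.5 0 1;-3.2 4.6 -0.5 0 1;-4.8 6.9 -0.5 0 1;-6.4 9.2 -0.5 -0.02 1;-8 11.5 -0.5 -0.04 1;-9.6 13.8 -0.5 -0.044 1;-11.2 16.1 -0.5 -0.044 1;-12.8 18.4 -0.5 -0.044 1;-14.4 20.7 -0.5 -0.044 1;-15.5 22.3 -0.5 -0.044 1;-16 23 -0.5 -0.044 1;-16 23 -0.5 -0.044 1'; python3 to.py 0.573 0.133 0.112 1.62
python3 - <<'E'
from h import *
p,d=robot.snapshot("side");crop(p,280,60,160,150,5,"pics/s3.png")
p,d=robot.snapshot("top");crop(p,220,100,130,150,4,"pics/t3.png")
E
```

```text
time: 5.5
tool_pos: [0.5737, 0.1317, 0.198]
ee_rot: [-3.141, -0.003, 1.617]
wrist_force: [-0.5, -0.5, -0.5]
width: 0.0135
t 5.5 pos [0.5737 0.1317 0.198 ] rpy [-3.1414e+00 -2.9000e-03  1.6172e+00] F [-0.5 -0.5 -0.5] w 0.0135 q [ 0.13  0.17  1.29  0.    1.68 -1.49]
shift cm [ 0.1  -0.06  8.6 ] n rows 3
spin -0.003
```

View pics/s3.png

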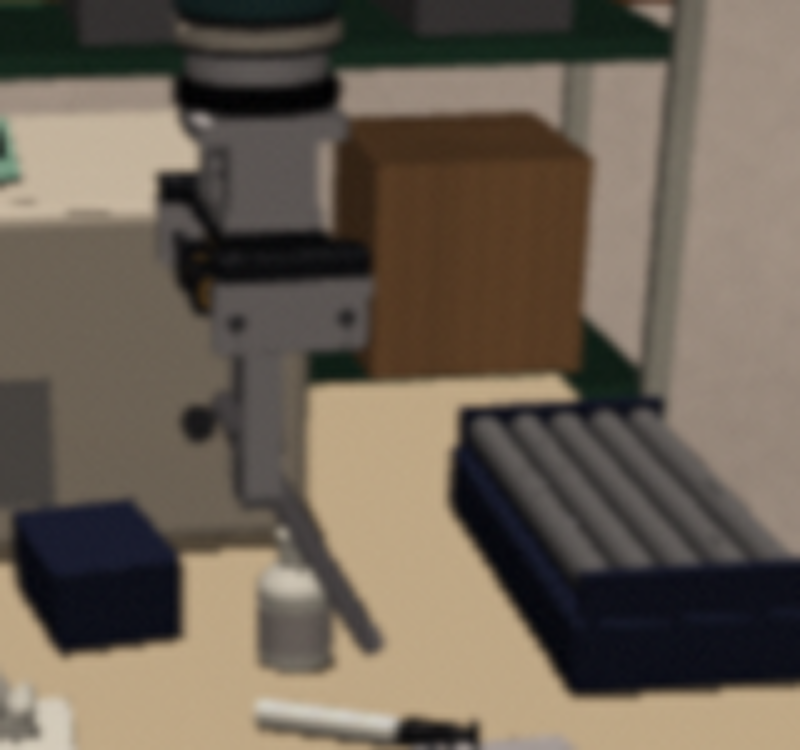

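View pics/t3.png

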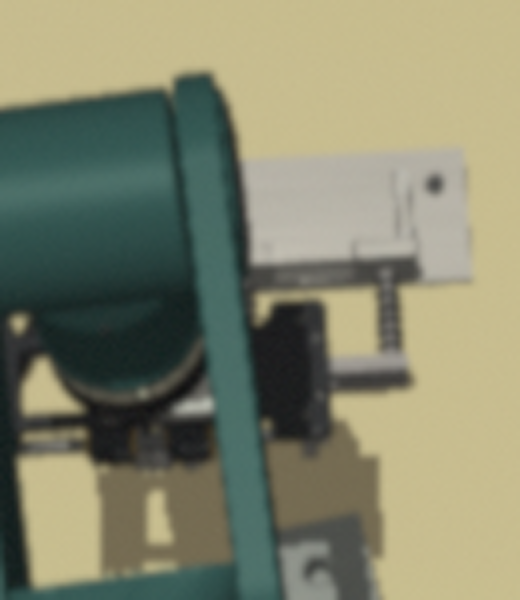

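The rod still leans at 30°, with its lower end at crop (375,645) in the side view. Descending in front of the arm.

```bash
python3 -m inch '0.1 -0.1 2.5 0 1;0.1 -0.1 5 0 1;0.1 -0.1 7 0 1;0.1 -0.1 8.2 0 1;0.1 -0.1 8.6 0 1;0.1 -0.1 8.6 0 1'; python3 to.py 0.593 0.134 0.112 1.62
python3 - <<'E'
from h import *
p,d=robot.snapshot("side");crop(p,300,100,150,160,4,"pics/s4.png")
E
```

```text
time: 6.1
tool_pos: [0.57, 0.1354, 0.1122]
ee_rot: [-3.14, -0.004, 1.621]
wrist_force: [0.0, -0.0, -1.4]
width: 0.0133
t 6.1 pos [0.57   0.1354 0.1122] rpy [-3.1399 -0.0038  1.6207] F [ 0.  -0.  -1.4] w 0.0133 q [ 0.13  0.2   1.43  0.    1.51 -1.49]
shift cm [-0.25  2.29  0.01] n rows 1
spin 0.001
```

View pics/s4.png

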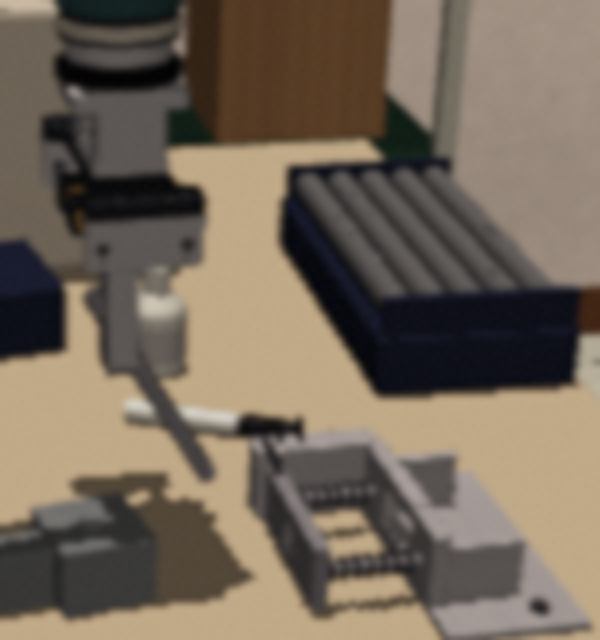

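Rod end at crop (208,475), the arm's front at (258,470). Pushing slowly.

```bash
python3 -m inch '-0.2 0.5 0 0 1;-0.2 1 0 0 1;-0.2 1.5 0 0 1;-0.2 2 0 0 1;-0.2 2.3 0 0 1;-0.2 2.6 0 0 1;-0.2 2.9 -0.1 0 1;-0.2 3.2 -0.2 0 1;-0.2 3.2 -0.2 0 1'; python3 to.py
python3 - <<'E'
from h import *
p,d=robot.snapshot("side");crop(p,300,100,150,160,4,"pics/s5.png")
E
```

```text
time: 6.9
tool_pos: [0.602, 0.1348, 0.1153]
ee_rot: [-3.139, -0.004, 1.621]
wrist_force: [-4.2, -0.7, 1.8]
width: 0.0133
t 6.9 pos [0.602  0.1348 0.1153] rpy [-3.1386 -0.0039  1.6205] F [-4.2 -0.7  1.8] w 0.0133 q [ 0.13  0.27  1.34  0.    1.54 -1.49]
```

View pics/s5.png

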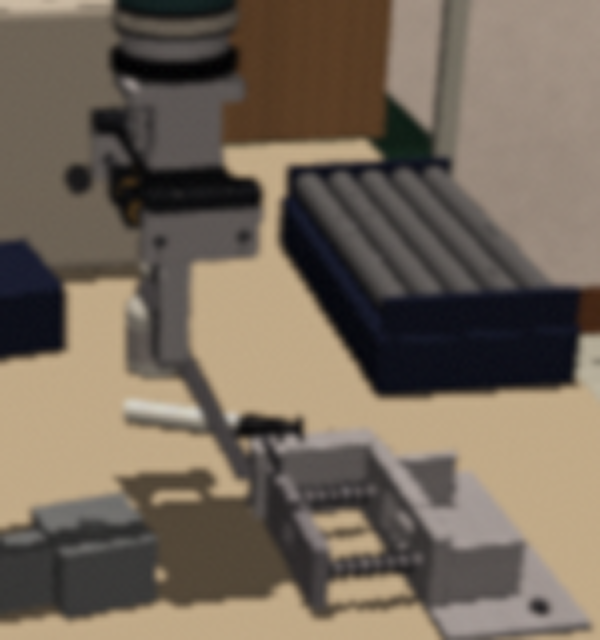

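Contact is made: the wrist reads 4.2 N, with the rod end at crop (243,470) on the arm's face. Continuing the pivot.

```bash
python3 -m inch '0 0.3 0 0 1;0 0.6 0 0 1;0 0.9 0 0 1;0 1.2 0 0 1;0 1.5 0 0 1;0 1.8 -0.1 0 1;0 2.1 -0.1 0 1;0 2.4 -0.1 0 1;0 2.7 -0.1 0 1;0 3 -0.1 0 1;0 3 -0.1 0 1'; python3 to.py
python3 - <<'E'
from h import *
p,d=robot.snapshot("side");crop(p,300,100,150,160,4,"pics/s6.png")
E
```

```text
time: 7.87
tool_pos: [0.6311, 0.1364, 0.1157]
ee_rot: [-3.136, -0.004, 1.621]
wrist_force: [-5.1, -0.4, 0.3]
width: 0.0134
t 7.8667 pos [0.6311 0.1364 0.1157] rpy [-3.1364 -0.0041  1.6206] F [-5.1 -0.4  0.3] w 0.0134 q [ 0.12  0.33  1.26  0.    1.56 -1.5 ]
```

View pics/s6.png

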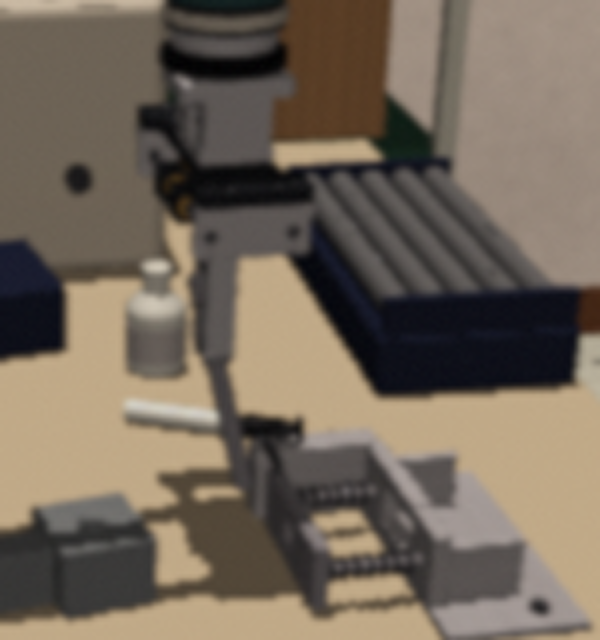

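The rod is pivoting nicely, with about 10° left. Continuing until it lies flush (force rise).

```bash
python3 -m inch '0 0.3 0 0 1;0 0.6 0 0 1;0 0.9 0 0 1;0 1.2 0 0 1;0 1.4 0 0 1;0 1.6 0 0 1;0 1.6 0 0 1'; python3 to.py
python3 - <<'E'
from h import *
p,d=robot.snapshot("side");crop(p,300,100,150,160,4,"pics/s7.png")
E
```

```text
time: 8.5
tool_pos: [0.6474, 0.1373, 0.1155]
ee_rot: [-3.137, -0.004, 1.621]
wrist_force: [-4.3, -0.3, 2.1]
width: 0.0134
t 8.5 pos [0.6474 0.1373 0.1155] rpy [-3.1368 -0.0042  1.6207] F [-4.3 -0.3  2.1] w 0.0134 q [ 0.12  0.37  1.21  0.    1.57 -1.5 ]
```

View pics/s7.png

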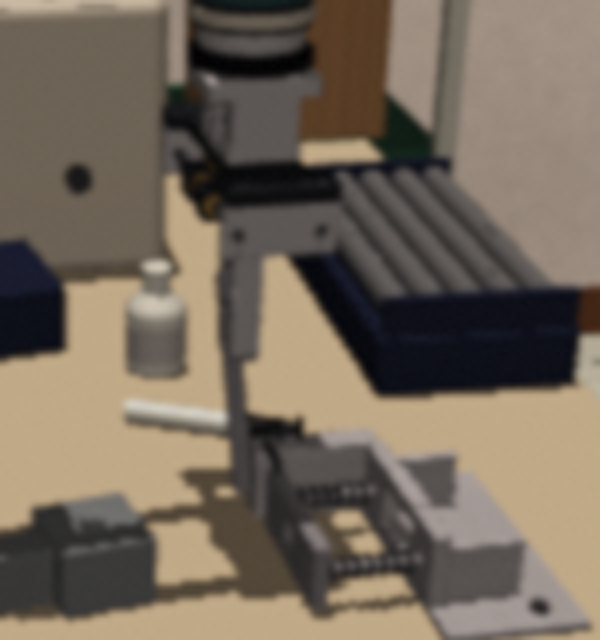

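```bash
python3 -m inch '0 0.15 0 0 1;0 0.3 0 0 1;0 0.3 0 0 1'; python3 -m inch '0 0.1 0 0 1;0 0.2 0 0 1;0 0.2 0 0 1'
```

```text
time: 8.8
tool_pos: [0.6504, 0.1375, 0.1155]
ee_rot: [-3.137, -0.004, 1.621]
wrist_force: [-3.7, -0.7, 1.5]
width: 0.0137
time: 9.05
tool_pos: [0.6524, 0.1376, 0.1155]
ee_rot: [-3.137, -0.004, 1.621]
wrist_force: [-5.5, -0.1, 2.0]
width: 0.0131
```

Run:
```python
from h import *
p,d=robot.snapshot("side");crop(p,330,100,80,135,4.4,"pics/s8.png")
```

```text
(no output)
```

View pics/s8.png

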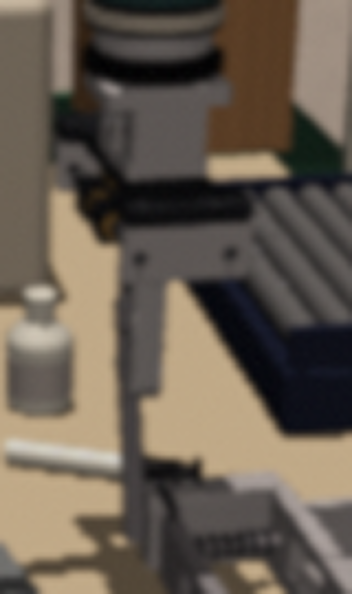

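```bash
python3 -m inch '0 0.1 0 0 1;0 0.2 0 0 1;0 0.2 0 0 1'; python3 -m inch '0 0.1 0 0 1;0 0.15 0 0 1;0 0.15 0 0 1'
python3 - <<'E'
from h import *
o=robot.get_obs();x,y,z=o["tool_pos"];print(o["time"],o["wrist_force"].round(1))
for n in ("side",):
  for zz in (.02,.05,.09): print(n,zz,(proj(n,(x,y,zz))-[335,150])*8, "edge -x",(proj(n,(x-.007,y,zz))-[335,150])*8)
p,d=robot.snapshot("side");crop(p,335,150,60,75,8,"pics/s9.png")
E
```

```text
time: 9.35
tool_pos: [0.6542, 0.1377, 0.1155]
ee_rot: [-3.136, -0.004, 1.621]
wrist_force: [-5.5, -0.6, 2.6]
width: 0.0135
time: 9.6
tool_pos: [0.6555, 0.1377, 0.1154]
ee_rot: [-3.136, -0.004, 1.621]
wrist_force: [-5.2, 0.2, 1.9]
width: 0.0136
9.6 [-5.2  0.2  1.9]
side 0.02 [201.34709403 570.65945201] edge -x [180.668183   572.04308856]
side 0.05 [204.65073125 489.94277879] edge -x [183.71078158 491.29135343]
side 0.09 [209.18856568 379.07137381] edge -x [187.89013794 380.36963002]
```

View pics/s9.png

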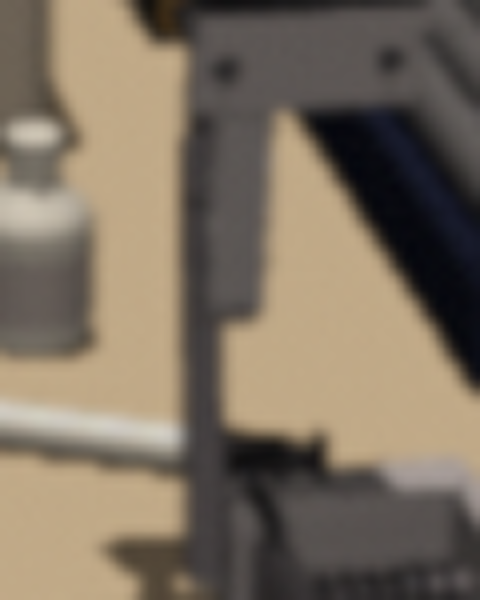

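Run:
```python
from h import *
np.set_printoptions(precision=4,suppress=True)
p,d=robot.snapshot("side");P=cloud("side",d)
cv2.imwrite("pics/s10full.png",p)
for v in range(162,226,4):
    print(v,[ (u,*(P[v,u]*1000).round(0).astype(int)) for u in range(357,369) if d[v,u]>0 and P[v,u,1]<.2])
```

```text
162 [(358, np.int64(627), np.int64(59), np.int64(216)), (359, np.int64(628), np.int64(54), np.int64(218)), (360, np.int64(631), np.int64(58), np.int64(217)), (361, np.int64(633), np.int64(54), np.int64(218)), (362, np.int64(636), np.int64(58), np.int64(217)), (363, np.int64(638), np.int64(57), np.int64(217)), (364, np.int64(640), np.int64(55), np.int64(217)), (365, np.int64(642), np.int64(56), np.int64(217)), (366, np.int64(645), np.int64(56), np.int64(217)), (367, np.int64(647), np.int64(54), np.int64(217)), (368, np.int64(650), np.int64(57), np.int64(216))]
166 [(358, np.int64(645), np.int64(140), np.int64(176)), (359, np.int64(647), np.int64(137), np.int64(176)), (360, np.int64(647), np.int64(127), np.int64(180)), (361, np.int64(647), np.int64(116), np.int64(185)), (362, np.int64(650), np.int64(121), np.int64(182)), (363, np.int64(652), np.int64(118), np.int64(183)), (364, np.int64(654), np.int64(115), np.int64(184)), (365, np.int64(657), np.int64(118), np.int64(183)), (366, np.int64(660), np.int64(118), np.int64(183)), (367, np.int64(662), np.int64(117), np.int64(183)), (368, np.
[... 6262 characters left out ...]
66), np.int64(105), np.int64(46)), (368, np.int64(668), np.int64(104), np.int64(46))]
222 [(357, np.int64(654), np.int64(170), np.int64(1)), (358, np.int64(648), np.int64(132), np.int64(21)), (359, np.int64(651), np.int64(133), np.int64(21)), (360, np.int64(654), np.int64(135), np.int64(20)), (361, np.int64(657), np.int64(133), np.int64(20)), (362, np.int64(659), np.int64(130), np.int64(22)), (363, np.int64(662), np.int64(131), np.int64(21)), (364, np.int64(663), np.int64(125), np.int64(24)), (365, np.int64(668), np.int64(135), np.int64(18)), (366, np.int64(665), np.int64(112), np.int64(31)), (367, np.int64(666), np.int64(104), np.int64(35)), (368, np.int64(667), np.int64(96), np.int64(39))]
```

Run:
```python
from h import *
np.set_printoptions(precision=4,suppress=True)
# refine foot pose: project model (top outlines) in both initial images onto edges via segmentation of grey vs bench
out={}
for n in("top","side"):
    d=np.load(n+"0.npy");P=cloud(n,d);M=(d>0)&(abs(P[...,0]-.51)<.1)&(abs(P[...,1]-.055)<.07)
    T=M&(P[...,2]>.036)&(P[...,2]<.055)&(P[...,0]<.62)
    Q=P[T];print(n,len(Q),"z",np.median(Q[:,2]))
    def cost(p,Q=Q):
        c,s=np.cos(p[2]),np.sin(p[2]);X=(Q[:,0]-p[0])*c+(Q[:,1]-p[1])*s;Y=-(Q[:,0]-p[0])*s+(Q[:,1]-p[1])*c
        A=np.maximum(abs(X)-.03,abs(Y)-.032);B=np.maximum(abs(X+.0675)-.0375,abs(Y)-.014)
        return np.maximum(np.minimum(A,B),0)
    from scipy.optimize import minimize
    best=min((minimize(lambda p:(cost(p)**2).sum()*1e4,[.543,.0585,y0],method="Nelder-Mead",options=dict(xatol=1e-5,fatol=1e-9)) for y0 in(.17,.2,.23)),key=lambda r:r.fun)
    print(n,best.x,best.fun)
img=cv2.imread("pics/side0.png");crop(img,270,215,80,50,8,"pics/sf.png")
img=cv2.imread("pics/top0.png");crop(img,275,220,50,75,8,"pics/tf.png")
```

```text
top 985 z 0.04375782121543026
top [0.5426 0.0601 0.2126] 0.010837583894552432
side 604 z 0.042736287606689405
side [0.5444 0.0578 0.2056] 0.7693603705517718
```

View pics/sf.png

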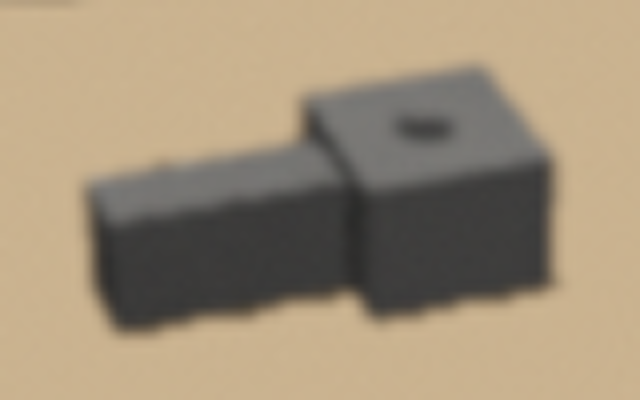

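View pics/tf.png

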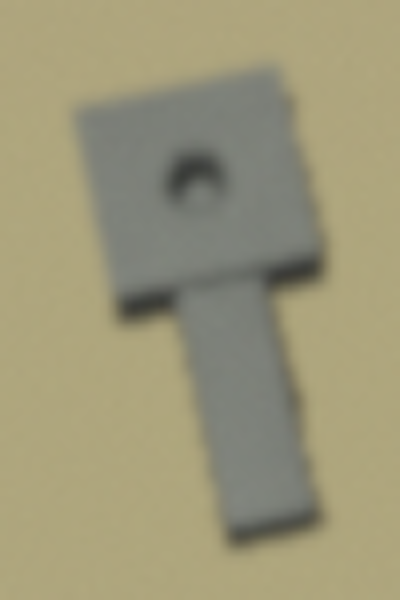

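Run:
```python
from h import *
np.set_printoptions(precision=4,suppress=True)
print(tri(top=(298.9,241.8),side=(322.7,230.5)),onz("top",298.9,241.8,.045),onz("side",322.7,230.5,.045))
print("arm front corner top: ",onz("top",240+92/4-.4,130+266/4-.4,.05))
```

```text
(array([0.5447, 0.0604, 0.0433]), {'top': [-0.0, -0.1], 'side': [-0.1, 0.0]}) [0.5442 0.0603 0.045 ] [0.5445 0.0573 0.045 ]
arm front corner top:  [0.6581 0.1483 0.05  ]
```

The rod is now about 2.7° from vertical and has crept in the pads. The socket is near (.544,.060). Backing off, lifting, and carrying the rod over the socket.

```bash
python3 -m inch '0 -0.5 0 0 1;0 -1 -0.5 0 1;0 -1.5 -2.5 0 1;0 -2 -4.5 0 1;0 -2 -6 0 1;0 -2 -6 0 1'; python3 to.py 0.5458 0.0598 0.175 1.62
```

```text
time: 10.2
tool_pos: [0.6389, 0.1367, 0.1813]
ee_rot: [3.135, -0.005, 1.621]
wrist_force: [0.8, 0.9, -0.5]
width: 0.014
t 10.2 pos [0.6389 0.1367 0.1813] rpy [ 3.135  -0.0046  1.6206] F [ 0.8  0.9 -0.5] w 0.014 q [ 0.12  0.32  1.15  0.    1.67 -1.5 ]
shift cm [-7.22 -9.68  0.53] n rows 3
spin 0.001
```

```bash
python3 -m inch '-1.4 -1.9 0.2 0 1;-2.8 -3.8 0.4 0 1;-4.2 -5.7 0.5 0 1;-5.6 -7.6 0.5 0 1;-6.7 -9 0.5 0 1;-7.2 -9.7 0.5 0 1;-7.2 -9.7 0.5 0 1;-7.2 -9.7 0.5 0 1'; python3 to.py 0.5458 0.0598 0.175 1.62
python3 - <<'E'
from h import *
p,d=robot.snapshot("side");crop(p,275,120,95,140,4.2,"pics/s11.png");np.save("sd.npy",d);cv2.imwrite("pics/s11f.png",p)
p,d=robot.snapshot("top");crop(p,230,180,130,110,5,"pics/t11.png")
E
```

```text
time: 10.87
tool_pos: [0.5462, 0.06, 0.1753]
ee_rot: [3.133, -0.005, 1.62]
wrist_force: [0.4, 0.4, -1.5]
width: 0.0132
t 10.8667 pos [0.5462 0.06   0.1753] rpy [ 3.1332 -0.005   1.6201] F [ 0.4  0.4 -1.5] w 0.0132 q [ 0.    0.09  1.43  0.01  1.62 -1.62]
shift cm [-0.02 -0.04  0.03] n rows 1
spin 0.0
```

View pics/s11.png

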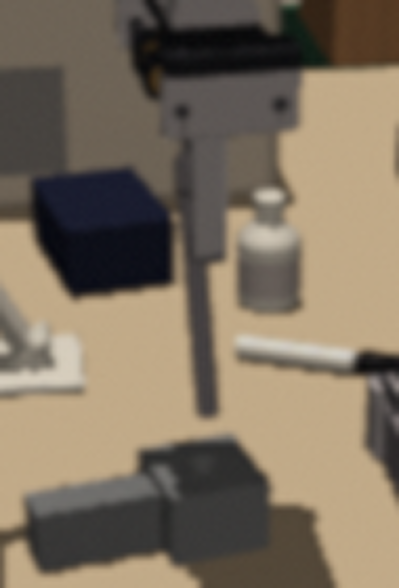

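View pics/t11.png

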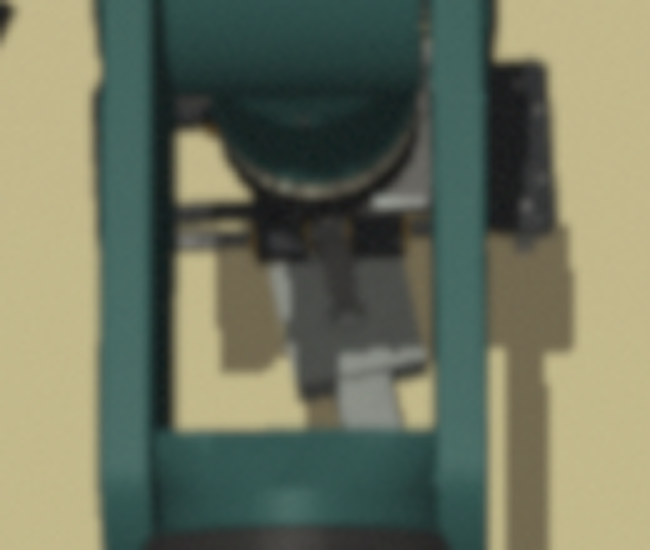

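Side: rod end at crop (207,413) above the foot's socket at about (203,465). In the top view the foot lies unmoved below. Measuring the rod's axis.

Run:
```python
from h import *
np.set_printoptions(precision=4,suppress=True)
d=np.load("sd.npy");P=cloud("side",d)
L=[]
for v in range(184,221):
    us=[u for u in range(314,334) if d[v,u]>0 and P[v,u,2]>.06 and abs(P[v,u,1]-.06)<.03]
    if us: 
        L.append((v,us[0],us[-1],*P[v,us].mean(0)))
L=np.array(L);print(L[::3])
im=cv2.imread("pics/s11f.png");crop(im,305,175,40,65,9,"pics/s12.png")
```

```text
[[184.     318.     324.       0.5408   0.0542   0.1696]
 [187.     319.     324.       0.5422   0.0558   0.1613]
 [190.     319.     324.       0.542    0.0547   0.1543]
 [193.     319.     324.       0.5419   0.0544   0.1468]
 [196.     320.     324.       0.5429   0.0538   0.1394]
 [199.     320.     325.       0.5442   0.055    0.131 ]
 [202.     320.     325.       0.5441   0.0542   0.1236]
 [205.     320.     325.       0.5439   0.0536   0.1161]
 [208.     321.     325.       0.5453   0.0553   0.1072]
 [211.     321.     326.       0.5463   0.0538   0.1   ]
 [214.     321.     326.       0.5463   0.0545   0.0916]
 [217.     321.     326.       0.5464   0.0554   0.083 ]]
```

View pics/s12.png

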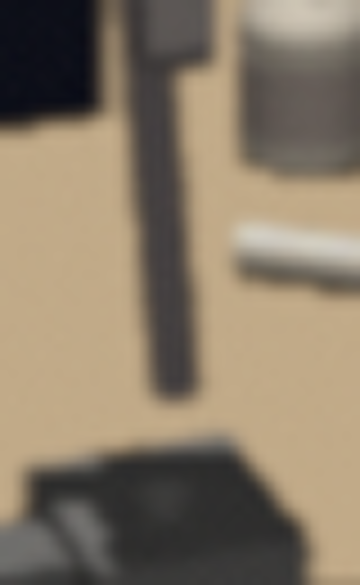

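```bash
python3 -m inch '0 -0.2 0.5 0 1;0 -0.2 1.5 0 1;0 -0.2 2.5 0 1;0 -0.2 3 0 1;0 -0.2 3 0 1'; python3 to.py 0.544 0.0598 0.138 1.62
python3 - <<'E'
from h import *
p,d=robot.snapshot("side");crop(p,300,185,50,60,9,"pics/s13.png")
E
```

```text
time: 11.38
tool_pos: [0.5433, 0.0607, 0.1421]
ee_rot: [3.139, -0.005, 1.621]
wrist_force: [-0.3, 0.1, -1.4]
width: 0.0136
t 11.3833 pos [0.5433 0.0607 0.1421] rpy [ 3.1391 -0.0052  1.6213] F [-0.3  0.1 -1.4] w 0.0136 q [ 0.    0.1   1.48  0.01  1.56 -1.62]
shift cm [-0.1   0.07  0.41] n rows 1
spin 0.001
```

View pics/s13.png

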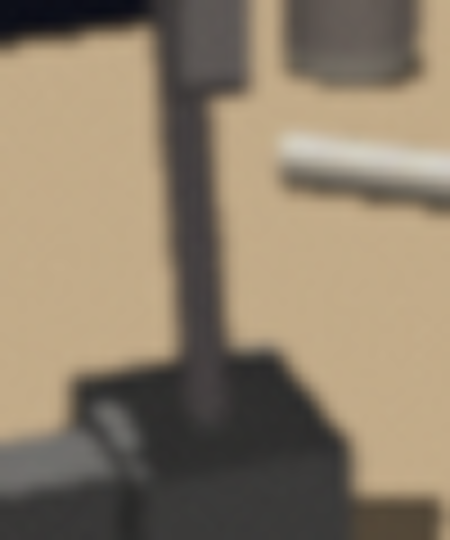

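The rod's end, at crop (207,425), sits right over the socket (px 322.6 against 322.7). Lowering with force checks.

```bash
python3 -m inch '0 0.05 0.3 0 1;0 0.05 0.6 0 1;0 0.05 0.8 0 1;0 0.05 0.8 0 1'; python3 to.py
```

```text
time: 11.77
tool_pos: [0.5441, 0.0605, 0.1348]
ee_rot: [3.138, -0.005, 1.621]
wrist_force: [-0.9, -0.7, -0.9]
width: 0.0135
t 11.7667 pos [0.5441 0.0605 0.1348] rpy [ 3.138  -0.0047  1.621 ] F [-0.9 -0.7 -0.9] w 0.0135 q [ 0.    0.1   1.49  0.    1.54 -1.62]
```

No contact force although the end is below the rim: it is in the socket. Continuing down while straightening the rod slightly.

```bash
python3 -m inch '0 0.05 0.3 0 1;0 0.15 0.6 0 1;0 0.25 0.9 0 1;0 0.35 1.2 0 1;0 0.35 1.2 0 1'; python3 -m inch '0 0.05 0.3 0 1;0 0.1 0.6 0 1;0 0.15 0.9 0 1;0 0.15 0.9 0 1'; python3 to.py;python3 - <<'E'
from h import *
p,d=robot.snapshot("side");crop(p,285,165,75,90,6,"pics/s14.png")
E
```

```text
time: 12.18
tool_pos: [0.5468, 0.0606, 0.1215]
ee_rot: [3.141, -0.005, 1.621]
wrist_force: [-2.6, -1.2, -2.8]
width: 0.0132
time: 12.52
tool_pos: [0.5479, 0.0608, 0.1115]
ee_rot: [-3.141, -0.005, 1.621]
wrist_force: [-3.0, -1.4, -2.3]
width: 0.0136
t 12.5167 pos [0.5479 0.0608 0.1115] rpy [-3.1409 -0.005   1.6209] F [-3.  -1.4 -2.3] w 0.0136 q [ 0.    0.13  1.51  0.    1.5  -1.62]
```

View pics/s14.png

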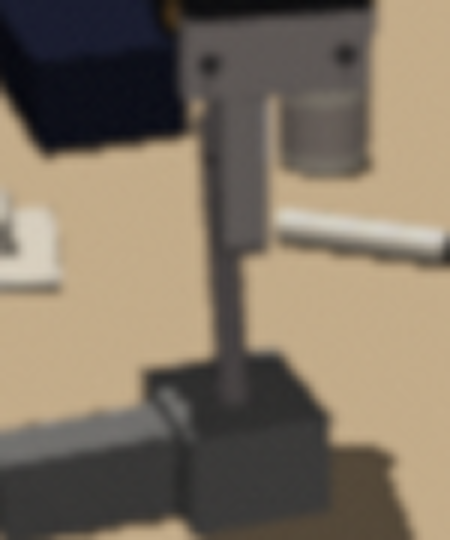

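```bash
python3 -m inch '0 0.05 0.2 0 1;0 0.05 0.4 0 1;0 0.05 0.55 0 1;0 0.05 0.55 0 1'; python3 -m inch '0 0 0.15 0 1;0 0 0.3 0 1;0 0 0.3 0 1'
```

```text
time: 12.9
tool_pos: [0.5494, 0.0611, 0.108]
ee_rot: [3.139, -0.005, 1.621]
wrist_force: [-5.3, -1.8, 5.7]
width: 0.0131
time: 13.15
tool_pos: [0.5505, 0.0612, 0.1079]
ee_rot: [3.135, -0.005, 1.621]
wrist_force: [-4.6, -0.5, 9.7]
width: 0.0136
```

It stopped at TCP z=.108, with 10 N upward, which matches the floor within 2 mm. Easing the grip so the rod settles.

```bash
python3 -m inch '0 -0.2 -0.2 0 1;0 -0.2 -0.2 0 0.8;0 -0.2 -0.2 0 0.75;0 -0.2 -0.2 0 0.7;0 -0.2 -0.2 0 0.7'; python3 to.py;python3 - <<'E'
from h import *
p,d=robot.snapshot("side");crop(p,285,145,75,110,5.4,"pics/s15.png");np.save("sd.npy",d)
P=cloud("side",d)
for v in range(185,226,3):
    us=[u for u in range(314,336) if d[v,u]>0 and P[v,u,2]>.05 and .045<P[v,u,1]<.09]
    if us: print(v,us[0],us[-1],P[v,us].mean(0).round(4))
E
```

```text
time: 13.57
tool_pos: [0.5491, 0.0612, 0.1098]
ee_rot: [3.134, -0.005, 1.621]
wrist_force: [-0.4, 0.4, -0.1]
width: 0.0273
t 13.5667 pos [0.5491 0.0612 0.1098] rpy [ 3.134  -0.0055  1.6212] F [-0.4  0.4 -0.1] w 0.0273 q [ 0.    0.12  1.52  0.01  1.49 -1.62]
185 319 321 [0.5403 0.0692 0.1608]
188 319 321 [0.5405 0.0712 0.1523]
191 319 321 [0.5401 0.0689 0.1456]
194 319 321 [0.5401 0.0692 0.1377]
197 319 321 [0.5401 0.0698 0.1297]
200 319 321 [0.5403 0.0717 0.1209]
203 320 321 [0.5408 0.0666 0.1153]
206 321 321 [0.5407 0.0564 0.1123]
209 321 327 [0.5474 0.0536 0.1053]
212 321 326 [0.5465 0.0558 0.0963]
215 321 326 [0.5466 0.0566 0.0878]
218 321 326 [0.5465 0.0565 0.0798]
221 322 326 [0.5477 0.0567 0.0714]
224 322 326 [0.5476 0.0562 0.0634]
```

View pics/s15.png

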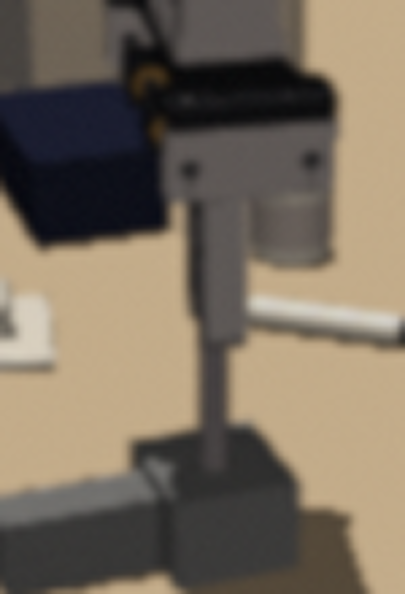

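The rod stands in the socket with a lean under 2°, which is the socket play. Opening and withdrawing straight up.

```bash
python3 -m inch '0 -0.2 0 0 0.4;0 -0.2 0 0 0.4;0 -0.2 -1.5 0 0.4;0 -0.2 -4 0 0.4;0 -0.2 -7 0 0.4;0 -0.2 -10 0 0.4;0 -0.2 -12 0 0.4;0 -0.2 -12 0 0.4'; python3 to.py 0.40 0.03 0.23 1.78
```

```text
time: 14.28
tool_pos: [0.5485, 0.0605, 0.2358]
ee_rot: [3.124, -0.005, 1.621]
wrist_force: [0.1, -0.1, 0.0]
width: 0.0566
t 14.2833 pos [0.5485 0.0605 0.2358] rpy [ 3.1236 -0.005   1.6214] F [ 0.1 -0.1  0. ] w 0.0566 q [ 0.    0.07  1.33  0.01  1.72 -1.62]
shift cm [ -2.3  -14.99   0.3 ] n rows 4
spin -0.159
```

```bash
python3 -m inch '-0.6 -3.7 0 -0.08 0.3;-1.2 -7.5 0 -0.16 0.3;-1.8 -11 0 -0.16 0.3;-2.3 -15 0 -0.16 0.3;-2.3 -15 0 -0.16 0.3;-2.3 -15 0 -0.16 0.3'; python3 to.py
python3 - <<'E'
from h import *
p,d=robot.snapshot("side");crop(p,270,145,90,115,5.2,"pics/s16.png");np.save("sd.npy",d);cv2.imwrite("pics/s16f.png",p)
p,d=robot.snapshot("top");crop(p,230,120,130,180,3.3,"pics/t16.png");np.save("td.npy",d);cv2.imwrite("pics/t16f.png",p)
E
```

```text
time: 14.78
tool_pos: [0.3984, 0.0299, 0.2321]
ee_rot: [3.123, -0.002, 1.781]
wrist_force: [0.1, 0.0, -0.5]
width: 0.0657
t 14.7833 pos [0.3984 0.0299 0.2321] rpy [ 3.1226e+00 -2.1000e-03  1.7805e+00] F [ 0.1  0.  -0.5] w 0.0657 q [-0.07 -0.27  1.65  0.01  1.75 -1.85]
```

View pics/s16.png

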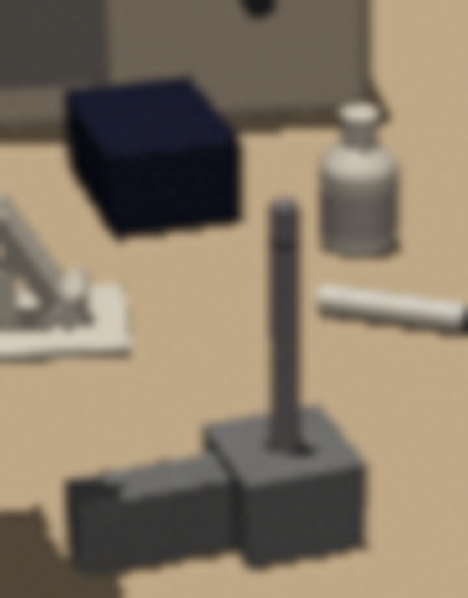

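View pics/t16.png

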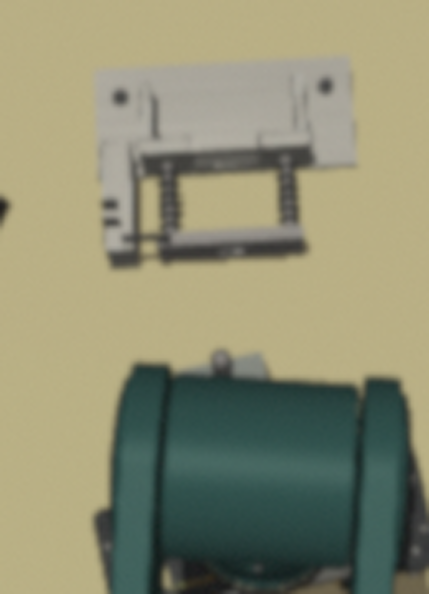

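The rod stands in the socket; its dome is at side crop (284,200) and the socket rim at (285,447). In the top view the foot is mostly hidden by the arm.

Run:
```python
from h import *
np.set_printoptions(precision=4,suppress=True)
from scipy.optimize import minimize
for f in("side0.npy","sd.npy"):
    d=np.load(f);P=cloud("side",d);M=(d>0)&(abs(P[...,0]-.51)<.1)&(abs(P[...,1]-.055)<.07)&(P[...,2]>.036)&(P[...,2]<.055)
    Q=P[M]
    def cost(p):
        c,s=np.cos(p[2]),np.sin(p[2]);X=(Q[:,0]-p[0])*c+(Q[:,1]-p[1])*s;Y=-(Q[:,0]-p[0])*s+(Q[:,1]-p[1])*c
        A=np.maximum(abs(X)-.03,abs(Y)-.032);B=np.maximum(abs(X+.0675)-.0375,abs(Y)-.014)
        r=np.maximum(np.minimum(A,B),0);return np.minimum(r,.004)
    best=min((minimize(lambda p:(cost(p)**2).sum()*1e4,[.543,.0585,y0],method="Nelder-Mead",options=dict(xatol=1e-5,fatol=1e-9)) for y0 in(.17,.2,.23)),key=lambda r:r.fun)
    print(f,len(Q),best.x,best.fun)
o,dd=ray("side",324.1,183);t=(.0605-o[1])/dd[1];print("dome",o+t*dd)
print("dome tri",tri(side=(324.1,183.3),top=(230+221/3.3-.4,120+358/3.3-.4)))
for xx in(.5443,.548):print("expect dome proj",proj("side",(xx,.0605,.170)),proj("top",(xx,.0605,.170)))
im=cv2.imread("pics/s16f.png");crop(im,270,220,90,45,8,"pics/s17.png")
```

```text
side0.npy 604 [0.5445 0.0576 0.204 ] 0.7115210456507836
sd.npy 585 [0.5481 0.0586 0.2045] 0.4884718831822011
dome [0.5489 0.0605 0.169 ]
dome tri (array([0.548 , 0.061 , 0.1678]), {'side': [-0.4, 0.1], 'top': [0.0, -0.4]})
expect dome proj [322.137  182.6981] [296.7455 229.0769]
expect dome proj [323.7203 182.6082] [296.743  227.4293]
```

View pics/s17.png

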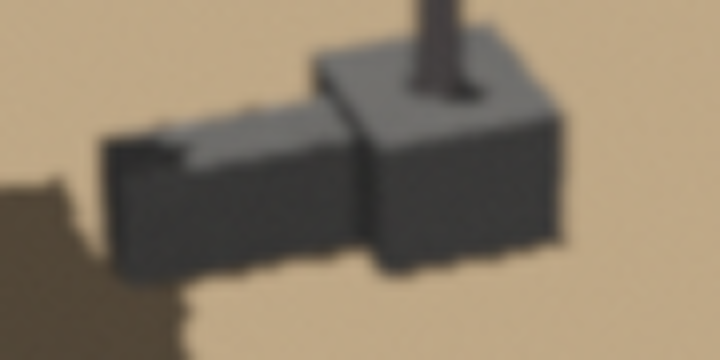

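The foot moved +3.6 mm in x; it is now at (.546,.061) with yaw .208. The dome is at z≈.168–.169, so the rod is fully down (.170 expected). Next, grip the tongue.

```bash
python3 to.py 0.4695 0.045 0.10 1.779
```

```text
t 14.8833 pos [0.4004 0.03   0.2326] rpy [ 3.1226e+00 -2.2000e-03  1.7812e+00] F [ 0.6  0.2 -0.6] w 0.0655 q [-0.07 -0.27  1.64  0.01  1.75 -1.85]
shift cm [-0.    6.82 13.39] n rows 4
spin 0.002
```

```bash
python3 -m inch '0 1.7 3 0 0.3;0 3.4 6 0 0.3;0 5 9 0 0.3;0 6.3 12 0 0.3;0 6.8 13.4 0 0.3;0 6.8 13.4 0 0.3'; python3 to.py 0.4695 0.045 0.012 1.779
python3 - <<'E'
from h import *
p,d=robot.snapshot("side");crop(p,240,120,120,145,4,"pics/s18.png")
E
```

```text
time: 15.38
tool_pos: [0.4682, 0.0455, 0.0943]
ee_rot: [3.132, -0.005, 1.782]
wrist_force: [-0.2, -0.6, 0.1]
width: 0.0658
t 15.3833 pos [0.4682 0.0455 0.0943] rpy [ 3.1325 -0.0047  1.7819] F [-0.2 -0.6  0.1] w 0.0658 q [-0.03 -0.05  1.73  0.01  1.45 -1.81]
shift cm [-0.12  0.04  8.23] n rows 2
spin 0.003
```

View pics/s18.png

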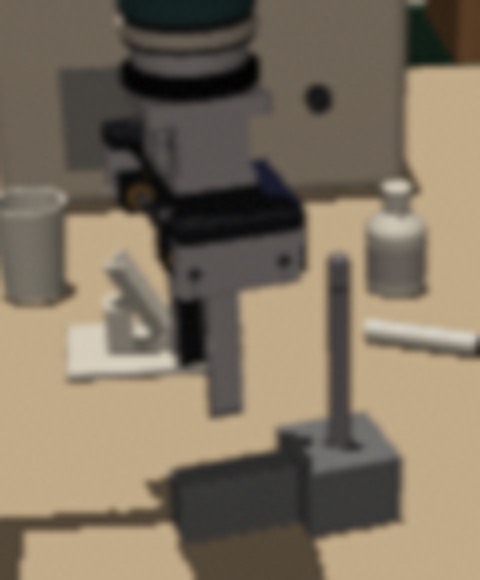

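The body clears the rod at crop (338,350) by about 15 mm or more, and the fingers straddle the tongue. Descending.

```bash
python3 -m inch '-0.1 0 2.5 0 0.3;-0.1 0 5 0 0.3;-0.1 0 7 0 0.3;-0.1 0 8 0 0.3;-0.1 0 8.2 0 0.3;-0.1 0 8.2 0 0.3'; python3 to.py
python3 - <<'E'
from h import *
p,d=robot.snapshot("side");crop(p,240,120,120,145,4,"pics/s19.png")
E
```

```text
time: 15.93
tool_pos: [0.4709, 0.0449, 0.0157]
ee_rot: [3.128, -0.004, 1.782]
wrist_force: [0.5, 0.4, 0.6]
width: 0.0659
t 15.9333 pos [0.4709 0.0449 0.0157] rpy [ 3.128  -0.0035  1.7819] F [0.5 0.4 0.6] w 0.0659 q [-0.03  0.03  1.82  0.01  1.28 -1.81]
```

View pics/s19.png

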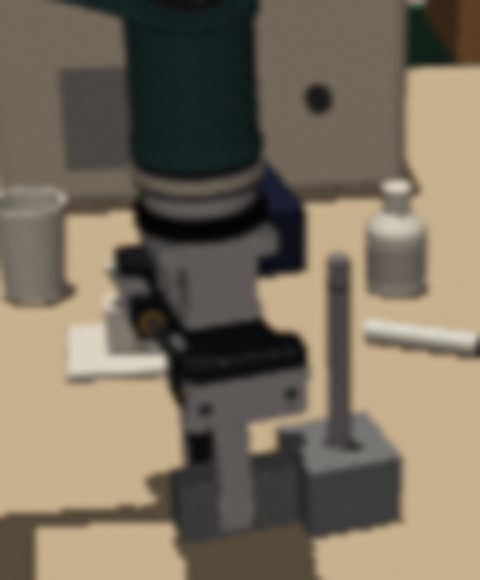

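```bash
python3 -m inch '0 0 0.3 0 0.3;0 0 0.4 0 0.5;0 0 0.4 0 0.6;0 0 0.4 0 0.68;0 0 0.4 0 0.8;0 0 0.4 0 1;0 0 0.4 0 1;0 0 0.4 0 1'; python3 to.py;python3 - <<'E'
from h import *
from scipy.optimize import minimize
p,d=robot.snapshot("side");np.save("sd.npy",d);crop(p,240,120,120,145,4,"pics/s20.png");cv2.imwrite("pics/s20f.png",p)
p,d=robot.snapshot("top");crop(p,230,120,130,180,3.3,"pics/t20.png")
E
```

```text
time: 16.65
tool_pos: [0.4716, 0.0448, 0.0126]
ee_rot: [3.126, -0.003, 1.782]
wrist_force: [-0.4, -0.7, -0.2]
width: 0.0277
t 16.65 pos [0.4716 0.0448 0.0126] rpy [ 3.1264e+00 -2.9000e-03  1.7820e+00] F [-0.4 -0.7 -0.2] w 0.0277 q [-0.03  0.03  1.83  0.01  1.27 -1.81]
```

View pics/s20.png

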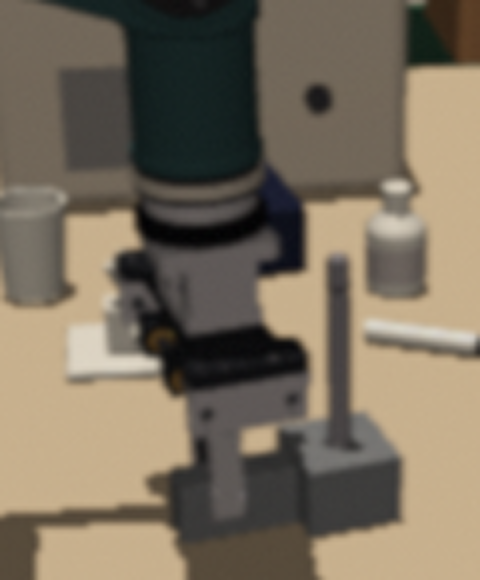

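View pics/t20.png

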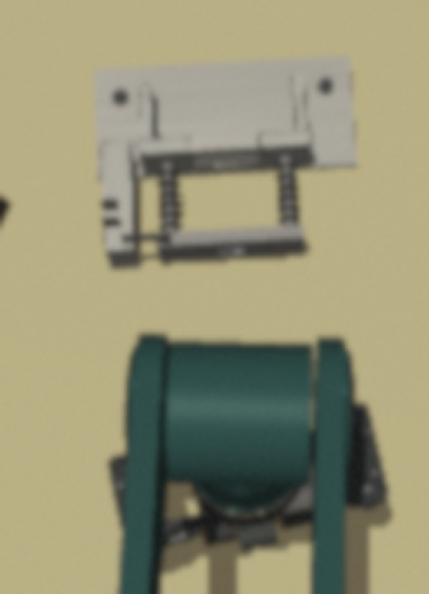

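The tongue is gripped (27.7 mm), tool yaw 1.782, so foot yaw is .211. Refining the fence pose from enlarged views.

Run:
```python
from h import *
im=cv2.imread("pics/t16f.png");crop(im,255,130,90,75,8,"pics/tfe.png")
im=cv2.imread("pics/s20f.png");crop(im,355,200,95,65,8,"pics/sfe.png")
```

```text
(no output)
```

View pics/tfe.png

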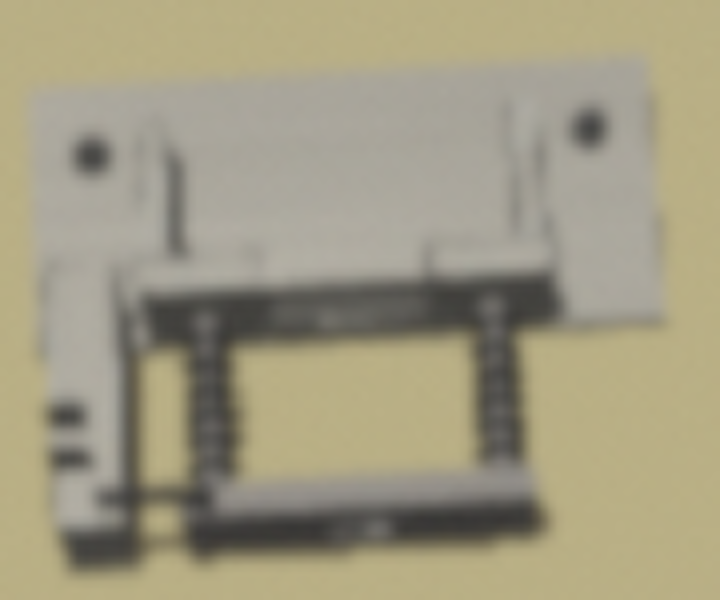

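View pics/sfe.png

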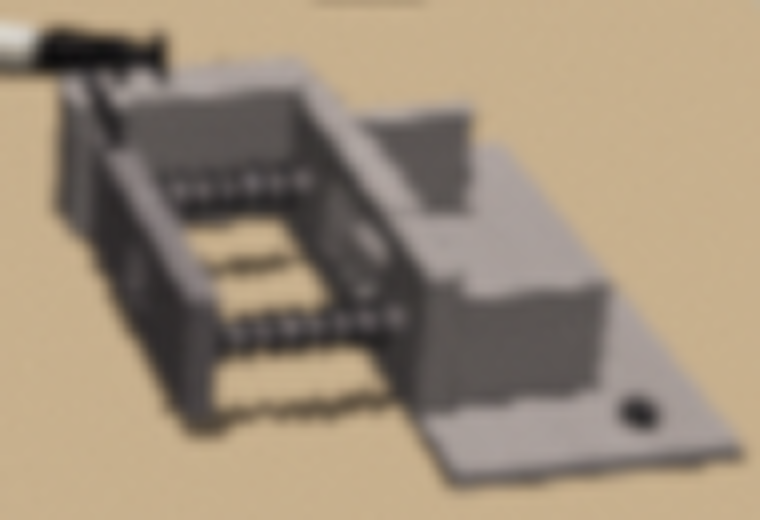

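Run:
```python
from h import *
np.set_printoptions(precision=4,suppress=True)
q=lambda n,a,b:((255 if n=="top" else 355)+a/8-.44,(130 if n=="top" else 200)+b/8-.44)
f=lambda n,a,b,z:onz(n,*q(n,a,b),z)[:2]
def yaw(A,B): d=A-B; return np.arctan2(-d[0],d[1])
A,B=f("top",190,520,.047),f("top",540,503,.047);print("plate top front",A,B,(A+B)/2,np.linalg.norm(A-B),yaw(A,B))
A,B=f("top",92,156,.006),f("top",590,129,.006);print("holes",A,B,(A+B)/2,np.linalg.norm(A-B),yaw(A,B))
A,B=f("top",30,90,.005),f("top",648,62,.005);print("rear",A,B,(A+B)/2,np.linalg.norm(A-B),yaw(A,B))
A,B=f("top",140,295,.06),f("top",555,268,.06);print("post front edge",A,B,yaw(A,B))
print("arm L",f("top",62,528,.05),f("top",48,265,.05),"arm R",f("top",126,525,.05))
A,B=f("side",110,160,.047),f("side",190,312,.047);print("side plate top front",A,B,(A+B)/2,np.linalg.norm(A-B),yaw(A,B))
A,B=f("side",90,255,.005),f("side",195,430,.005);print("side plate bot front",A,B,(A+B)/2,np.linalg.norm(A-B),yaw(A,B))
```

```text
plate top front [0.6626 0.1103] [0.6668 0.0034] [0.6647 0.0568] 0.10699124260896212 0.040075812724028145
holes [0.7981 0.1455] [ 0.8056 -0.0145] [0.8018 0.0655] 0.16015110652730818 0.046603552417249505
rear [0.8214 0.1658] [ 0.8288 -0.0335] [0.8251 0.0662] 0.19950014548196895 0.037213684063371034
post front edge [0.7305 0.125 ] [ 0.7378 -0.002 ] 0.057796975519771726
arm L [0.6595 0.149 ] [0.7443 0.1544] arm R [0.6602 0.1295]
side plate top front [0.6667 0.0944] [ 0.6689 -0.0033] [0.6678 0.0455] 0.09776122175938975 0.022784931600180268
side plate bot front [0.6649 0.1078] [ 0.6731 -0.0023] [0.669  0.0527] 0.1104807412449811 0.07409667196935749
```

```bash
python3 to.py 0.5442 0.0513 0.0126 1.618
```

```text
t 16.75 pos [0.4716 0.0448 0.0126] rpy [ 3.1263e+00 -2.9000e-03  1.7820e+00] F [-0.7  0.9  1. ] w 0.0278 q [-0.03  0.03  1.83  0.01  1.27 -1.81]
shift cm [-0.89  7.23  0.11] n rows 2
spin 0.164
```

Sliding slowly and turning square, 15 mm short of the plate.

```bash
python3 -m inch '-0.1 0.4 0 0.015 1;-0.15 1 0 0.03 1;-0.2 1.6 0 0.05 1;-0.3 2.2 0 0.07 1;-0.4 2.8 0.05 0.09 1;-0.45 3.4 0.05 0.11 1;-0.5 4 0.05 0.12 1;-0.6 4.6 0.05 0.13 1;-0.7 5.2 0.1 0.14 1;-0.75 5.8 0.1 0.15 1;-0.8 6.3 0.1 0.164 1;-0.85 6.8 0.1 0.164 1;-0.9 7.2 0.1 0.164 1;-0.9 7.2 0.1 0.164 1;-0.9 7.2 0.1 0.164 1'; python3 to.py 0.5442 0.0513 0.0126 1.618;python3 - <<'E'
from h import *
p,d=robot.snapshot("side");np.save("sd.npy",d);crop(p,280,120,170,145,4.2,"pics/s21.png");cv2.imwrite("pics/s21f.png",p)
p,d=robot.snapshot("top");crop(p,230,120,130,130,4.5,"pics/t21.png");cv2.imwrite("pics/t21f.png",p)
E
```

```text
time: 18.0
tool_pos: [0.5435, 0.051, 0.0126]
ee_rot: [3.128, -0.005, 1.618]
wrist_force: [-2.9, -0.1, 3.0]
width: 0.0279
t 18.0 pos [0.5435 0.051  0.0126] rpy [ 3.1283 -0.0051  1.6176] F [-2.9 -0.1  3. ] w 0.0279 q [-0.01  0.19  1.65  0.01  1.29 -1.63]
shift cm [ 0.03  0.07 -0.  ] n rows 1
spin -0.0
```

View pics/s21.png

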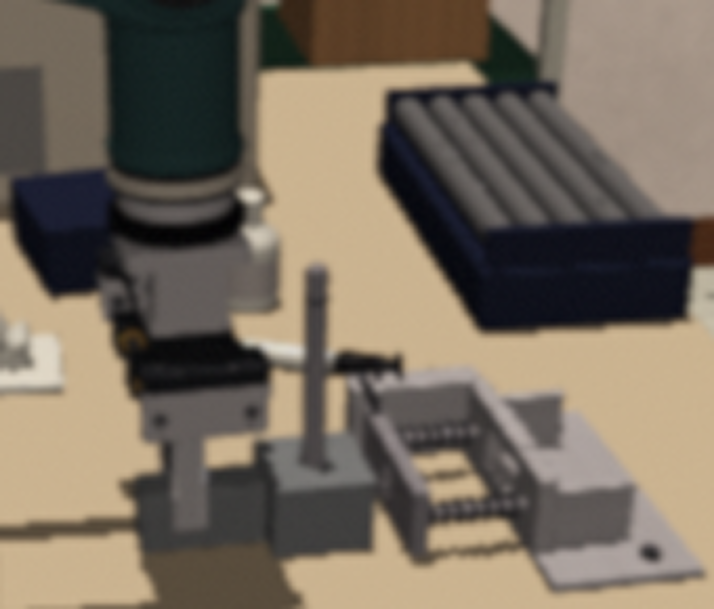

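View pics/t21.png

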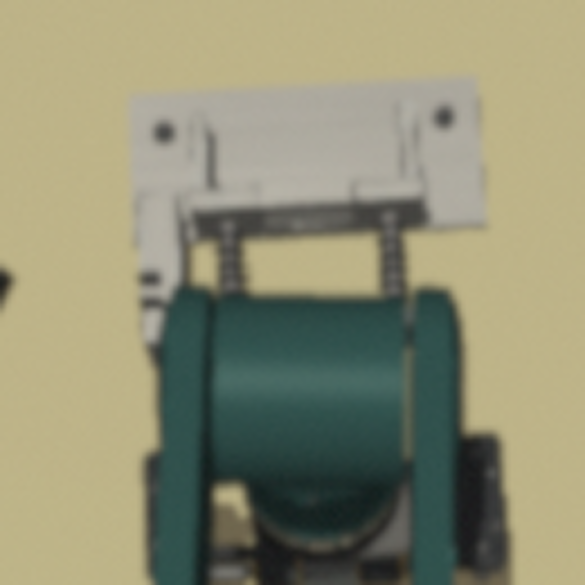

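Run:
```python
from h import *
im=cv2.imread("pics/s21f.png");crop(im,335,200,60,60,10,"pics/s22.png")
from h import *
T=np.array([.5435,.051]);y=.047
c,s=np.cos(y),np.sin(y);R=np.array([[c,-s],[s,c]])
F=T+.0764*np.array([c,s])
for l,p,z in(("foot +y top",(.03,.032),.045),("foot -y top",(.03,-.032),.045),("foot -y bot",(.03,-.032),0),):
    w=F+R@p;print(l,((proj("side",(*w,z))-[335,200]+.45)*10).round(0))
for l,p,z in(("plate +y top",(0,.055),.047),("plate -y top",(0,-.055),.047),("plate -y bot",(0,-.055),.005),("plate +y bot",(0,.055),.005)):
    w=np.array([.6655,.057])+R@p;print(l,((proj("side",(*w,z))-[335,200]+.45)*10).round(0))
```

```text
foot +y top [272. 224.]
foot -y top [339. 346.]
foot -y bot [330. 505.]
plate +y top [309. 170.]
plate -y top [429. 379.]
plate -y bot [419. 530.]
plate +y bot [302. 312.]
```

View pics/s22.png

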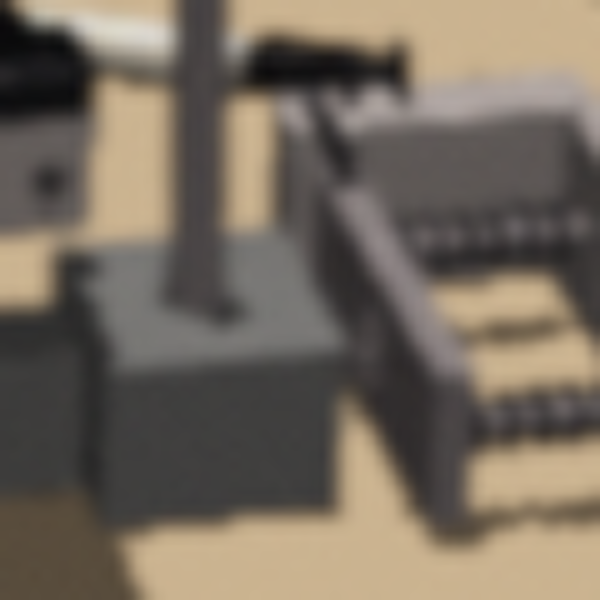

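Enlarged side view: foot front −y corner at (341,350), plate −y corner at (437,383). The plate is perhaps 1 mm further to −y and 1–2 mm further away than predicted. Shifting 1 mm and advancing to contact.

```bash
python3 -m inch '-0.05 0.2 0 0 1;-0.1 0.5 0 0 1;-0.1 0.8 0 0 1;-0.1 1.1 0 0 1;-0.1 1.3 0.02 0 1;-0.1 1.3 0.02 0 1'; python3 -c "
from h import *
o=robot.get_obs();print(o['wrist_force'].round(2),o['wrist_torque'].round(3))"; python3 -m inch '0 0.1 0 0 1;0 0.2 0 0 1;0 0.3 0 0 1;0 0.3 0 0 1'; python3 -c "
from h import *
o=robot.get_obs();print(o['tool_pos'],o['wrist_force'].round(2),o['wrist_torque'].round(3))"
```

```text
time: 18.6
tool_pos: [0.5559, 0.0506, 0.0126]
ee_rot: [3.13, -0.005, 1.618]
wrist_force: [-4.5, 0.3, 4.5]
width: 0.0277
[-4.51  0.31  4.55] [-0.259  0.625 -0.113]
time: 18.93
tool_pos: [0.5581, 0.0507, 0.0126]
ee_rot: [3.131, -0.005, 1.617]
wrist_force: [-4.2, 0.1, 4.3]
width: 0.0277
[0.55814887 0.05071818 0.0126349 ] [-4.23  0.05  4.29] [-0.194  0.476 -0.134]
```

```bash
python3 -m inch '0 0.15 -0.02 0 1;0 0.3 -0.03 0 1;0 0.4 -0.03 0 1;0 0.4 -0.03 0 1'; python3 -c "
from h import *
o=robot.get_obs();print(o['wrist_force'].round(2),o['wrist_torque'].round(3))"; python3 -m inch '0 0.15 0 0 1;0 0.3 0 0 1;0 0.4 0 0 1;0 0.4 0 0 1'; python3 -c "
from h import *
o=robot.get_obs();print(o['tool_pos'],o['wrist_force'].round(2),o['wrist_torque'].round(3))"
```

```text
time: 19.27
tool_pos: [0.5597, 0.0508, 0.0126]
ee_rot: [3.137, -0.005, 1.618]
wrist_force: [-7.9, 0.2, 6.3]
width: 0.0276
[-7.93  0.15  6.28] [-0.24   1.114 -0.042]
time: 19.6
tool_pos: [0.5606, 0.0509, 0.0125]
ee_rot: [-3.139, -0.005, 1.618]
wrist_force: [-11.0, -0.2, 8.6]
width: 0.0278
[0.56061493 0.05086215 0.01252519] [-11.    -0.18   8.64] [-0.266  1.499  0.009]
```

Run:
```python
from h import *
p,d=robot.snapshot("side");crop(p,335,200,60,60,10,"pics/s23.png")
```

```text
(no output)
```

View pics/s23.png

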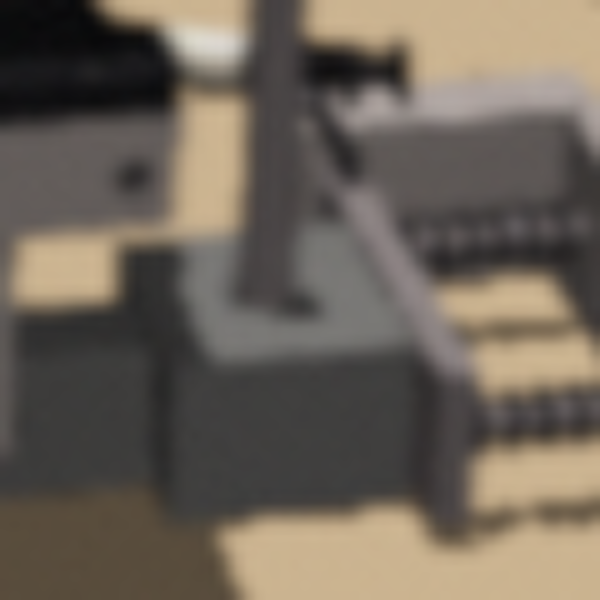

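The foot's front face is flush against the plate, which is still at rest: edge line (330,190)–(465,370), wrist torque about z ≈ 0. Pressing on and easing the downward load.

```bash
python3 -m inch '0 0.2 -0.03 0 1;0 0.4 -0.06 0 1;0 0.6 -0.1 0 1;0 0.6 -0.1 0 1;0 0.6 -0.1 0 1'; python3 -c "
from h import *
o=robot.get_obs();print(o['tool_pos'].round(4),o['ee_rot'].round(4),o['wrist_force'].round(2),o['wrist_torque'].round(3))"
```

```text
time: 20.07
tool_pos: [0.5633, 0.0509, 0.0125]
ee_rot: [-3.132, -0.005, 1.618]
wrist_force: [-9.4, -1.1, 4.9]
width: 0.0279
[0.5633 0.0509 0.0125] [-3.1319 -0.0048  1.6182] [-9.35 -1.13  4.89] [-0.26   1.245 -0.048]
```

```bash
python3 -m inch '0 0.15 -0.03 0 1;0 0.3 -0.05 0 1;0 0.45 -0.05 0 1;0 0.6 -0.05 0 1;0 0.75 -0.05 0 1;0 0.9 -0.05 0 1;0 1 -0.05 0 1;0 1 -0.05 0 1;0 1 -0.05 0 1'
python3 - <<'E'
from h import *
o=robot.get_obs();print(o['tool_pos'].round(4),o['ee_rot'].round(4),o['wrist_force'].round(2),o['wrist_torque'].round(3))
p,d=robot.snapshot("side");crop(p,335,200,60,60,10,"pics/s24.png")
p,d=robot.snapshot("top");crop(p,250,130,90,70,8,"pics/t24.png")
E
```

```text
time: 20.82
tool_pos: [0.5688, 0.051, 0.0124]
ee_rot: [-3.122, -0.004, 1.619]
wrist_force: [-13.9, -1.1, 9.4]
width: 0.0279
[0.5688 0.051  0.0124] [-3.1216 -0.0044  1.6185] [-13.86  -1.08   9.42] [-0.357  2.055  0.008]
```

View pics/s24.png

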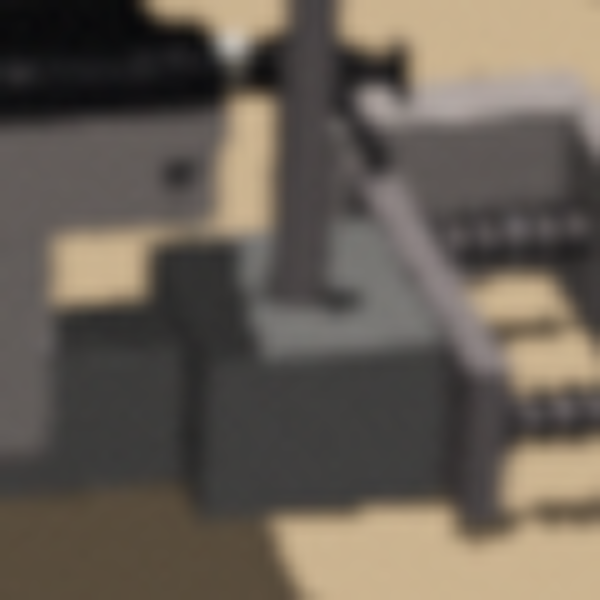

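View pics/t24.png

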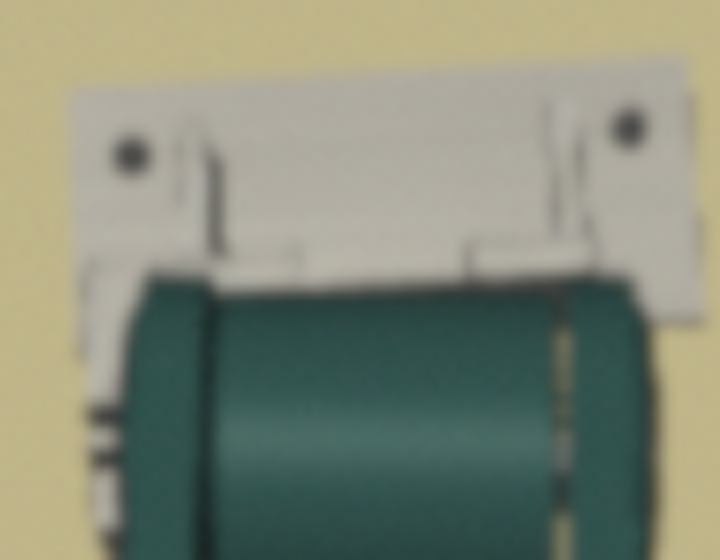

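The plate has moved back about 6–7 mm: its −y edge went from 470 to 500 in the side crop. Continuing steadily.

```bash
python3 -m inch '0 0.15 -0.06 0 1;0 0.3 -0.1 0 1;0 0.45 -0.12 0 1;0 0.6 -0.13 0 1;0 0.75 -0.14 0 1;0 0.9 -0.14 0 1;0 1 -0.14 0 1;0 1.1 -0.14 0 1;0 1.1 -0.14 0 1;0 1.1 -0.14 0 1'
python3 - <<'E'
from h import *
o=robot.get_obs();print(o['tool_pos'].round(4),o['ee_rot'].round(4),o['wrist_force'].round(2),o['wrist_torque'].round(3))
p,d=robot.snapshot("side");crop(p,335,200,60,60,10,"pics/s25.png")
E
```

```text
time: 21.75
tool_pos: [0.5741, 0.0512, 0.0124]
ee_rot: [-3.109, -0.004, 1.619]
wrist_force: [-13.9, -1.0, 8.2]
width: 0.0277
[0.5741 0.0512 0.0124] [-3.1087 -0.004   1.6189] [-13.89  -0.95   8.2 ] [-0.365  2.175 -0.022]
```

View pics/s25.png

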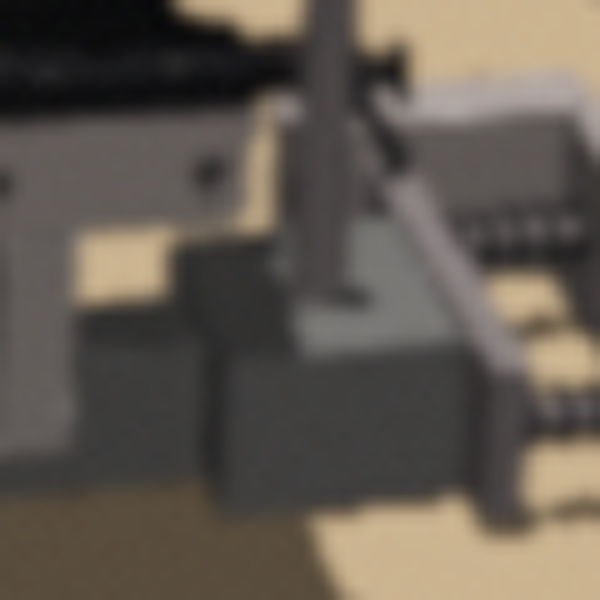

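The plate edge is at 524, so travel is about 12 mm (first mark). Final press, about 7 mm more.

```bash
python3 -m inch '0 0.15 -0.06 0 1;0 0.3 -0.1 0 1;0 0.45 -0.12 0 1;0 0.6 -0.14 0 1;0 0.75 -0.16 0 1;0 0.9 -0.17 0 1;0 1 -0.18 0 1;0 1.1 -0.18 0 1;0 1.2 -0.18 0 1;0 1.3 -0.18 0 1;0 1.3 -0.18 0 1;0 1.3 -0.18 0 1'
python3 - <<'E'
from h import *
o=robot.get_obs();print(o['tool_pos'].round(4),o['ee_rot'].round(4),o['wrist_force'].round(2),o['wrist_torque'].round(3))
p,d=robot.snapshot("side");crop(p,335,200,60,60,10,"pics/s26.png");crop(p,290,120,140,145,4.1,"pics/s27.png");np.save("sd.npy",d)
p,d=robot.snapshot("top");crop(p,245,160,60,70,8,"pics/t26.png")
o=robot.get_obs();print(o['tool_pos'].round(4),o['wrist_force'].round(2))
E
```

```text
time: 22.8
tool_pos: [0.5803, 0.0515, 0.0123]
ee_rot: [-3.093, -0.004, 1.619]
wrist_force: [-16.7, -1.6, 8.8]
width: 0.0274
[0.5803 0.0515 0.0123] [-3.0928 -0.0038  1.6194] [-16.74  -1.58   8.76] [-0.309  2.667  0.065]
[0.5803 0.0515 0.0123] [-17.31  -1.92   9.09]
```

View pics/s26.png

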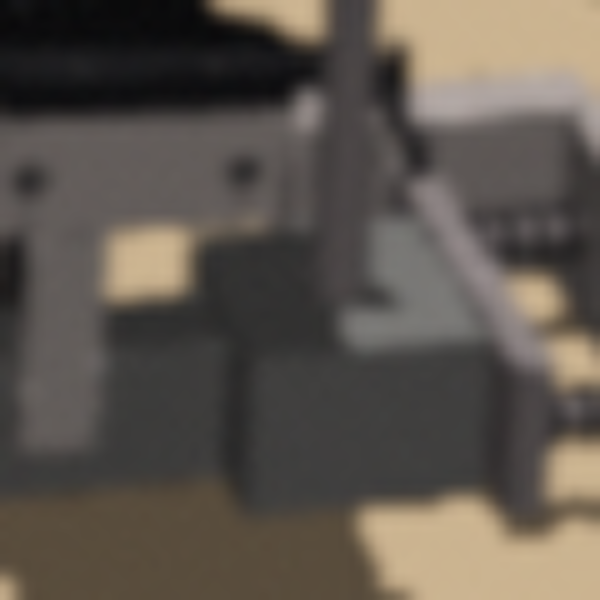

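View pics/s27.png

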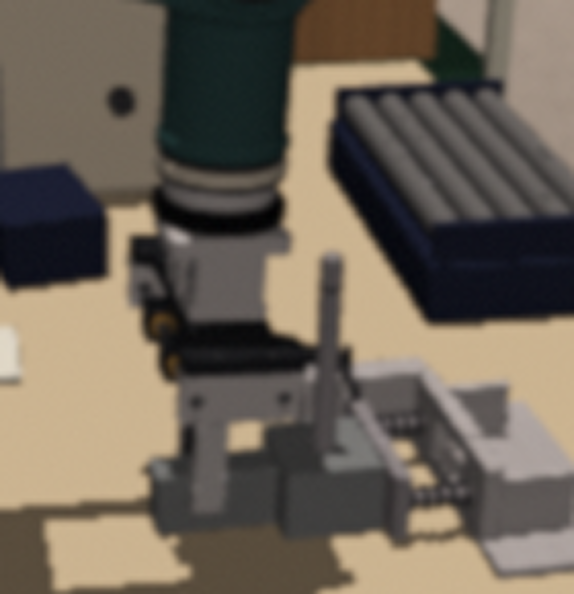

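View pics/t26.png

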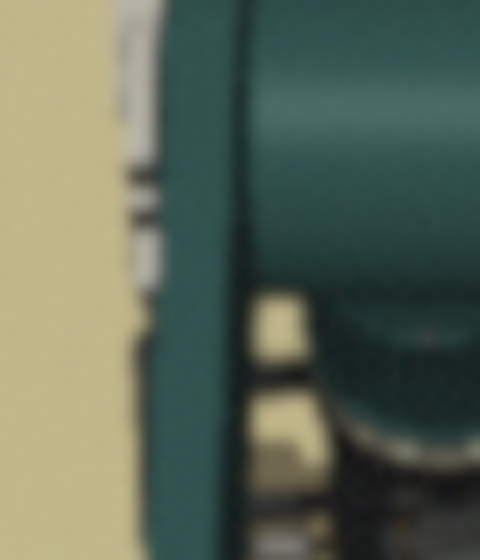

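Run:
```python
from h import *
np.set_printoptions(precision=4,suppress=True)
d=np.load("sd.npy");P=cloud("side",d)
# foot block + tongue tops, rod
for nm,x0,x1,y0,y1 in(("block",.60,.685,.02,.09),):
    M=(d>0)&(P[...,0]>x0)&(P[...,0]<x1)&(P[...,1]>y0)&(P[...,1]<y1)&(P[...,2]>.036)&(P[...,2]<.053)
    Q=P[M];A=np.c_[Q[:,:2]-Q[:,:2].mean(0),np.ones(len(Q))];print(nm,len(Q),np.linalg.lstsq(A,Q[:,2],rcond=None)[0],Q[:,:2].min(0),Q[:,:2].max(0))
for v in range(182,230,4):
    us=[u for u in range(355,385) if d[v,u]>0 and P[v,u,2]>.055 and .04<P[v,u,1]<.07 and .63<P[v,u,0]<.69]
    if us: print(v,us[0],us[-1],P[v,us].mean(0))
# plate travel by template matching of the plate's -y end between rest and now
a=cv2.imread("pics/s21f.png");
b,_=robot.snapshot("side");cv2.imwrite("pics/s28f.png",b)
k=8
A=cv2.resize(a[228:256,374:384],None,fx=k,fy=k,interpolation=cv2.INTER_CUBIC)
B=cv2.resize(b[222:262,374:400],None,fx=k,fy=k,interpolation=cv2.INTER_CUBIC)
r=cv2.matchTemplate(B,A,cv2.TM_CCOEFF_NORMED);_,m,_,l=cv2.minMaxLoc(r);du,dv=l[0]/k,l[1]/k-6;print("match",m,du,dv)
c,s=np.cos(.047),np.sin(.047)
w0=np.array([.6665,.0565])+.055*np.array([s,-c])
for q in(.012,.016,.019,.022,.026):print(q,proj("side",(*(w0+q*np.array([c,s])),.03))-proj("side",(*w0,.03)))
print(robot.get_obs()["wrist_force"])
```

```text
block 413 [0.0598 0.0479 0.0433] [0.6001 0.0207] [0.685  0.0875]
182 368 372 [0.6556 0.0522 0.1685]
186 368 373 [0.6566 0.0492 0.1596]
190 367 373 [0.6557 0.0487 0.1497]
194 367 372 [0.6554 0.0503 0.1388]
198 367 372 [0.6556 0.0492 0.1289]
202 367 372 [0.6565 0.0507 0.1177]
206 367 372 [0.6567 0.0496 0.1076]
210 367 371 [0.6561 0.0497 0.0969]
214 366 371 [0.6554 0.0499 0.0861]
218 366 371 [0.6559 0.05   0.0751]
222 366 371 [0.6561 0.0488 0.0648]
match 0.9356335401535034 7.5 -0.75
0.012 [ 4.8459 -0.4764]
0.016 [ 6.4576 -0.6349]
0.019 [ 7.6651 -0.7536]
0.022 [ 8.8717 -0.8722]
0.026 [10.4788 -1.0302]
[-16.5302  -1.9213   8.4339]
```

Template match puts plate travel at ≈18.6 mm. The rod is vertical, with its dome at z≈.17. One last look at the pointer and the scene.

Run:
```python
from h import *
b=cv2.imread("pics/s28f.png");crop(b,355,195,40,40,14,"pics/s29.png");crop(b,180,120,330,320,1.8,"pics/s30.png")
```

```text
(no output)
```

View pics/s29.png

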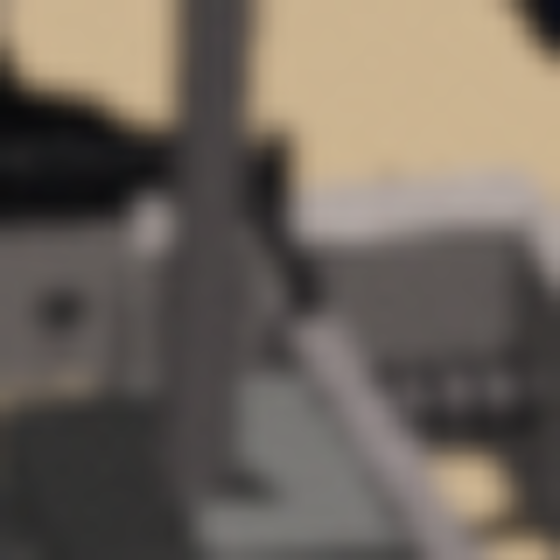

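View pics/s30.png

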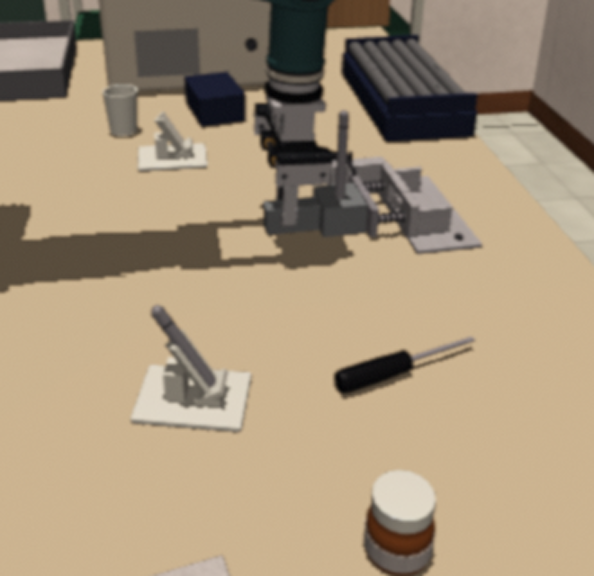

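The pointer, at crop (300,270), is partly hidden by the rod and the marks can't be read from this side. The measured 18.6 mm lies midway in the band. The short rod and the bystanders in view are where they were. Handing in while pressing.

```bash
python3 -c "
from bench import robot
o=robot.get_obs();print(o['time'],o['wrist_force'],o['width'])
print(robot.close_job())"
```

```text
22.95 [-16.53015702  -1.92128013   8.43391767] 0.027677321759320042
the job is handed in; nothing more can be done
None
```

I stood the long rod fully down in the foot's socket, slid the foot square to the fence, and handed the job in at about 23 s, still gripping and pressing it against the plate. The moves can't tilt the tool, so I drew the rod out at its 30° lean. I then pivoted it upright in the jaws by pushing its lower end against the front face of the fixed fence arm.

**Last checks that agreed:**
- **Rod:** it is vertical within measuring error, with its domed top at about 0.169 m. Fully down would be 0.170 m.
- **Plate travel:** about 18.6 mm by image matching. The marks are at 12 and 26 mm.
- **Squareness and centring:** torque about the vertical was near zero at contact (0.07 Nm in the final press), so the face met the plate square. The foot is centred to within about 2 mm.
- **Other things:** the short rod and the bystanders I could see were where they started.

**Unconfirmed or off:**
- **Pointer:** I could not read it against the marks. The arm hid it from the top camera and the rod partly hid it from the side, so its position rests on the measured travel.
- **Wrist force:** it reads about 16.5 N along the push, against the 10.5 N the spring should give. I put the rest down to the foot rubbing on the bench, because the tool presses down with about 8 N.
- **Tool tilt:** the tool leaned about 2.8° while pressing. The foot looks flat in the pictures. My depth-based check of its top face showed a slope, which I took to be stray points from the plate and tongue.
- **Foot shift:** the foot moved about 4 mm while the rod was going in, before the slide began.

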